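Unclip and open a bypass-door medicine cabinet and fetch a carton

ROBOT

A 6-joint arm with a two-finger parallel gripper is mounted at the origin on a cart in front of the work surface, level with it; the furniture and walls round the work are solid. World frame = base frame: x ahead of the robot, y to its left, z up, the work surface at z = 0. Lengths are in m, angles in rad, forces in N, time in s.
With the tool pointing down it reaches from about 0.325 to 0.775 m from the base axis. Payload 5.5 kg.
Tool frame: the origin (TCP) lies midway between the tips of the shut fingers; the grasp point (between the pads) lies 19 mm behind it; z points along the fingers, y is the line along which they close (so a half turn about z gives the same grasp; the last joint's range is limited). The gripper opens to 88 mm and grips with 3 to 60 N. Pads are 20 mm wide; open, the fingers measure 115 mm over their backs; the gripper's body (75 mm by 178 mm) begins 61 mm behind the grasp point.
Start: joints at [-1.213, 0.091, 1.231, -0, 1.82, -0.057], TCP at [0.242, -0.549, 0.223] pointing down, gripper open.
Joint ranges: [-2.87, 2.87], [-0.86, 2.18], [0.17, 2.46], [-1.51, 4.65], [0.06, 2.69], [-2.65, 2.65]. Speed limits (rad/s): [2.57, 2.57, 3.01, 3.14, 3.14, 3.14].

INTERFACE

Orientations are given as a unit quaternion [x, y, z, w].
In Python, from station import bot, read_camera, order gives the robot as it stands. The module is installed in compiled form; this text tells all that it offers.
- The arm moves only by the tool carry_out, never from a script. Its argument "plan" is a list that holds one entry, the list of rows, each a list of 6 numbers: the shift along the tool's x, y, z in cm, then the turn, a rotation vector about the tool's x, y, z in rad. In form: [[[tx, ty, tz, rx, ry, rz], ...]]. A call has 1 to 12 rows; each row shifts and turns the commanded pose from where the row before left it, along the tool's axes as they then stand; what a row does not reach is not made up. A row lasts 1/12 s, in which the tool goes at most 41.7 mm and 7.16 degrees, less where a joint would pass 70% of its speed; a pose out of reach is approached as far as the arm can. A call with a gripper value outside its range is refused whole. "claw" is the closure, from -1 (fully open) to 1 (shut), so that 0 is half open, set as the call begins (left out, the last holds). The fingers move at their own pace and stop on an object; "squeeze" is the grip in N (left out, the last holds). Time passes only in rows, so rows that do not move let the fingers close. It gives the time, the measured TCP pose, the force, the opening and the grip force at its end, in the units of the state.
- bot.observe(): the state, without advancing time (a new reading comes with each control period).
- read_camera(name): name is "scene" or "top" or "wrist"; returns a dict with "img" (480x640x3 uint8, red, green, blue), "depth" (480x640 float32, m along the optical axis (not along the pixel's ray), 0 where there is no reading), "K" (3x3 intrinsics, pixels), "R" (3x3) and "t" (3): a world point X has camera coordinates R X + t; the wrist camera has in their place "tool_from_camera" (4x4, takes a point from camera to tool coordinates, whose origin is the TCP and whose axes are the flange's). Camera axes: x right, y down, z forward; pixel columns grow to the right and rows downward; lengths in m; the calibration is good to about 2 mm. A picture is of the moment at which its call begins: read the wrist's pose just before it.
- order.sign_off(): hands the job in; it is judged then, once.
The state is a dict: "time": time; "joints": joint angles; "dq": joint speeds; "tau": joint torques, N m; "tcp_pos": TCP position; "ee_rot": TCP orientation; "wrist_force": force on the tool from outside, world axes, zero at the start; "moment": the same for the moment, N m; "grip_width": finger opening in m; "finger_force": force on a finger pad.
Only numpy, scipy, OpenCV 4.12 (cv2) and the standard library are available. Lean on these libraries where they do the work, as an engineer would, in place of code of your own. Each camera call takes 0.05 s, during which the arm holds its last target. There are 200 camera calls.

TASK

Pull the spring clip out of the locking pin at the left end of the medicine cabinet and lay it on the cabinet's roof, then slide the left-hand door all the way behind the right-hand one. Take the tan carton out and stand it upright in the blue tray on the other side of the printer. Leave the left door open, the right door shut, the oximeter lying in its place in the cabinet and everything else where it is.

Things in the scene. Friction and masses are not known exactly. Their poses are not given: they have to be found in the camera images.
- cabinet: White cabinet fixed on the worktop, 210 deep (x) x 440 wide (y) x 260 mm high; origin under its middle, x to its back (x -120 to +90 mm), y to its left. The front leans back 25 deg from vertical, from (x -120, z 30) to the roof's front edge (x -13, z 260). Side walls 10 mm thick, inside floor at z 12, roof 10 thick. The printer beside it is 217 mm tall, its right side at world y -0.195.
- roof (a point): Middle of the cabinet's flat roof, on its upper face, 260 mm above the worktop; axes as the cabinet's. Roof 103 (x) x 440 (y) mm with a low rail all round: 12 mm high at the back, 8 at the ends, 7 in front.
- rear_door_panel (a joint): Left-hand door: clear panel 220 mm wide in a 12 mm aluminium frame, on the rear track; slides to the cabinet's -y behind the right-hand door. 0 = shut, 0.182 m = stop, fully open. Friction 3 N. A 12 mm steel pin on its left edge passes through the cabinet's left wall; the spring clip through the pin's end blocks the door (under 8 mm play).
- front_door_panel (a joint): Right-hand door, same make, on the front track 13 mm nearer the front; slides to +y, 0 = shut, to stay shut. Its left edge is then at cabinet y +10 mm: a finger in the left door's finger hole meets that edge when the left door is about half open, and the rest is done by pushing the left door at its left edge.
- finger_hole (a point): Middle of the left door's finger hole: 48 mm wide (y) x 64 mm high, black rim, through the 5 mm clear panel, 20 to 68 mm from the door's left edge. Site axes: y = cabinet y, z up along the leaning door, x inwards. The carton stands 14 mm or more behind the door.
- door_edge (a point): Middle of the left door's left edge, halfway up, mid-thickness (edge 12 mm thick, 227 mm high); at cabinet y +210 mm when shut, +28 mm at the stop (18 mm left of the right door). Axes as the finger hole's.
- clip: Spring clip, 4 mm wire; red loop, 26 mm across, 9 mm thick along y, to pinch (may swing in the fingers); origin = loop middle. Straight leg along -z, 77 mm long, through the pin 54 mm from the origin; a sprung leg hugs the pin, lets go at 6 to 15 N pulled along +z. In the pin +z leans 30 deg from vertical to the cabinet's front; loop 9 mm outside the left wall, whose edge is 30 mm below.
- carton: Tan upright carton, 41 x 55 x 85 mm tall, 0.07 kg; origin under its middle, its own x is the 41 mm side and lies along the cabinet's y. Stands on the cabinet floor behind the left door, under the roof, 71 to 110 mm from the left wall, in front of the oximeter.
- oximeter: Blue and white finger oximeter, 60 (x) x 54 (y) x 30 mm high; origin under its middle. Lies on the cabinet floor at the back behind the left door. To stay there.
- tray: Blue medication tray, 170 (x) x 130 (y) x 33 mm high, walls 4 mm, floor 13 mm above the worktop; fixed, origin under its middle. It stands left of the printer, whose left side is at world y +0.23, and in front of the radio.
- mug: White mug, 78 x 110 mm and 97 mm tall, behind the printer; origin under its middle. Not to be moved.
- stapler: Small red stapler, 64 x 116 x 37 mm, on the worktop in front of the cabinet; origin under its middle. Not to be moved.
- bottle: Brown pill bottle with a pale cap, 46 mm diameter, 85 mm tall, beside the back of the cabinet; origin under its middle. Not to be moved.
- mouse: Black computer mouse, 112 x 66 x 38 mm; origin under its middle. Not to be moved.
- sanitiser: Pump bottle of hand sanitiser, 184 mm tall, behind the printer; origin under its middle. Not to be moved.

How it is judged:
By the outcome, as a careful person would: the job done as asked, in the order asked, and still so for the second after the job is handed in, with the robot touching nothing.
It also fails if it takes over 72 s, if anything falls off the work surface, if the arm or the gripper's body presses on something with over 40 N, if the wrist force passes 120 N, or if a joint passes its speed limit or range.

## Working session

There is one attempt and no reset: what is moved stays moved. The work goes in short steps, Python scripts to look and compute and a tool call to move; the robot and the scene stay as the last step left them, time stands still between calls to the robot, and variables do not carry over. Pictures are saved under pics/ and viewed, at most 10 in all, crops included, and the job is handed in when it is done.

Besides the shell and the picture viewer there is one more tool, called after "Call:" as name([rows], argument=value, ...), one row to a line, values as JSON. carry_out: Moves the arm, as the interface text tells. Its arguments: {"type":"object","properties":{"plan":{"type":"array"},"claw":{"type":"number"},"squeeze":{"type":"number"}},"required":["plan"]}

```bash
mkdir -p pics
cat > h.py <<'E'
import numpy as np, cv2
from scipy.spatial.transform import Rotation as Rn
from station import bot, read_camera, order
def save(n,img): cv2.imwrite('pics/'+n+'.png',img[:,:,::-1])
def pts(c):
    K=c['K'];d=c['depth'];v,u=np.mgrid[0:480,0:640]
    P=np.stack([(u-K[0,2])/K[0,0]*d,(v-K[1,2])/K[1,1]*d,d],-1)
    if 'R' in c: W=(P-c['t'])@c['R']
    else:
        s=c['s'];T=np.array(c['tool_from_camera']);P=P@T[:3,:3].T+T[:3,3]
        W=P@Rn.from_quat(s['ee_rot']).as_matrix().T+np.array(s['tcp_pos'])
    W[d<=0]=np.nan
    return W
def cam(n):
    s=bot.observe();c=read_camera(n);c['s']=s;return c
E
python3 - <<'E'
from h import *
a=cam('scene');b=cam('top');np.savez('sc.npz',**{k:a[k] for k in('img','depth','K','R','t')});np.savez('tp.npz',**{k:b[k] for k in('img','depth','K','R','t')})
save('scene',a['img']);save('top',b['img'])
for c in(a,b):print(-c['R'].T@c['t'],c['R'].round(2).tolist())
print(bot.observe())
E
```

```text
[-0.113035    0.81267146  1.4535678 ] [[-0.83, -0.56, -0.02], [-0.43, 0.65, -0.62], [0.36, -0.51, -0.78]]
[0.12868922 0.00764889 1.63859857] [[-0.07, -1.0, 0.0], [-0.97, 0.07, -0.23], [0.23, -0.02, -0.97]]
{'time': 0.1, 'joints': array([-1.21271518e+00,  9.17870589e-02,  1.23174312e+00, -1.58450519e-05,
        1.81979236e+00, -5.66959092e-02]), 'dq': array([-0.00021474, -0.00095195, -0.00408594, -0.0005803 ,  0.00193148,
        0.00014051]), 'tau': array([ 3.68134934e-03, -4.47857094e+01, -4.07570815e+01,  7.00731017e-02,
        2.84219318e-02, -9.14688144e-05]), 'tcp_pos': array([ 0.24169658, -0.54888334,  0.22163048]), 'ee_rot': array([ 9.78572001e-01,  2.05903109e-01, -1.37440754e-04, -8.53988764e-04]), 'wrist_force': array([-0.29624459, -0.28911593, -0.76872432]), 'moment': array([ 0.0058293 , -0.01979817, -0.03929439]), 'finger_force': 0.0, 'grip_width': 0.0876791297968516}
```

View pics/scene.png

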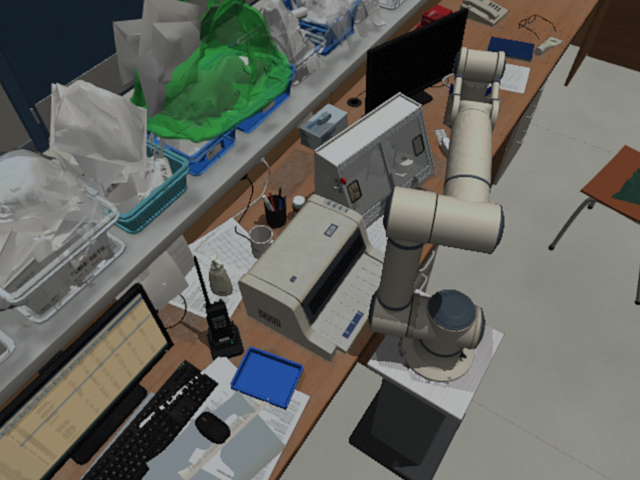

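View pics/top.png

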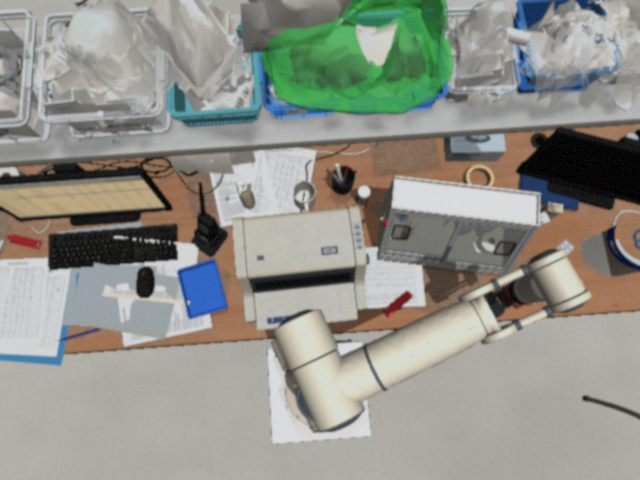

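The top view shows the cabinet (roof about (395..540,180..220)), the clip's red loop near (386,223), the tray at (203,290) and the stapler at (398,303). The scene view shows the clip at about (342,182).

```bash
cat > m.py <<'E'
from h import *
for f in('sc','tp'):
    c=dict(np.load(f+'.npz'));W=pts(c);h=cv2.cvtColor(c['img'],cv2.COLOR_RGB2HSV)
    red=((h[...,0]<8)|(h[...,0]>172))&(h[...,1]>130)&(h[...,2]>60)
    n,l,st,ce=cv2.connectedComponentsWithStats(red.astype(np.uint8))
    for i in range(1,n):
        if st[i,4]>6: 
            w=W[l==i];print(f,'red',st[i],np.nanmedian(w,0).round(3))
    blue=(abs(h[...,0].astype(int)-112)<10)&(h[...,1]>150)
    n,l,st,ce=cv2.connectedComponentsWithStats(blue.astype(np.uint8))
    for i in range(1,n):
        if st[i,4]>800:
            w=W[l==i];w=w[~np.isnan(w).any(1)]
            r=cv2.minAreaRect((w[:,:2]*1000).astype(np.float32));print(f,'blue',st[i],r,w[:,2].min(),w[:,2].max())
    # roof: 
    m=(abs(W[...,2]-.26)<.006)&(W[...,0]>.3)&(W[...,0]<.75)&(W[...,1]<-.15)&(W[...,1]>-.85)&(h[...,1]<60)
    n,l,st,ce=cv2.connectedComponentsWithStats(m.astype(np.uint8));i=1+st[1:,4].argmax()
    w=W[l==i];r=cv2.minAreaRect((w[:,:2]*1000).astype(np.float32));print(f,'roof',st[i],r,np.median(w[:,2]),cv2.boxPoints(r).round(0).tolist())
E
python3 m.py
python3 - <<'E'
from h import *
c=np.load('tp.npz')['img'][150:320,360:560];save('topc',cv2.resize(c,None,fx=4,fy=3.5,interpolation=cv2.INTER_CUBIC))
E
```

```text
sc red [422   4  30  16 257] [ 0.763 -1.552  0.126]
sc red [416  22   6   7  19] [ 0.823 -1.486  0.071]
sc red [341 178   5   5  16] [ 0.488 -0.237  0.244]
sc red [269 193   6  17  28] [ 0.721 -0.151  0.084]
sc blue [ 165   81  126   95 1347] ((794.6882934570312, -135.8841094970703), (497.085205078125, 107.85774230957031), 80.01093292236328) 0.34167053083116466 0.466134720752464
sc blue [ 231  347   72   62 2738] ((359.35247802734375, 365.8553161621094), (175.08033752441406, 135.79989624023438), 12.717005729675293) 0.001251637332604885 0.043547005260815085
sc roof [ 315   94  107   76 2426] ((528.0743408203125, -482.5243225097656), (448.72314453125, 110.20179748535156), 78.76414489746094) 0.2607795530011619 [[430.0, -692.0], [538.0, -713.0], [626.0, -273.0], [518.0, -252.0]]
tp red [344 166   5  15  32] [ 0.721 -0.149  0.085]
tp red [384 219   3   8  19] [ 0.487 -0.236  0.245]
tp red [  7 235  35  14 279] [0.571 0.973 0.033]
tp red [382 293  29  25 234] [ 0.258 -0.28   0.035]
tp red [514 303   8   5  22] [ 0.207 -0.526  0.393]
tp blue [ 178  260   49   58 1887] ((362.4747314453125, 364.3883056640625), (170.00550842285156, 131.005126953125), 12.091907501220703) 0.003286405692475655 0.04736186146607077
tp roof [ 391  177  149   52 4212] ((529.4683837890625, -479.9566345214844), (441.431640625, 106.21007537841797), 78.47314453125) 0.26128427207376564 [[433.0, -686.0], [537.0, -707.0], [626.0, -274.0], [522.0, -253.0]]
```

View pics/topc.png

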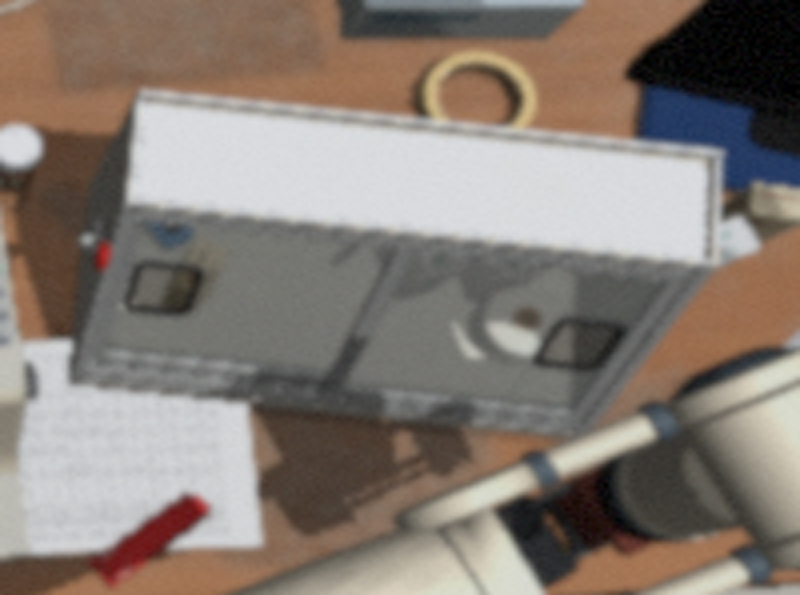

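```bash
cat >> h.py <<'E'
CY=np.radians(-11.6); C=Rn.from_euler('z',CY).as_matrix(); CO=np.array([.491,-.4735,0])
def cw(p): return CO+C@np.array(p)      # cabinet -> world, m
def wc(p): return (np.asarray(p)-CO)@C
def rot(pitch,yaw=np.degrees(CY)):      # tool z pitched 'pitch' deg below horizontal heading yaw, tool y to the right
    p,y=np.radians([pitch,yaw]);z=np.array([np.cos(p)*np.cos(y),np.cos(p)*np.sin(y),-np.sin(p)])
    yy=np.array([np.sin(y),-np.cos(y),0]);return np.stack([np.cross(yy,z),yy,z],1)
def go(pos,R):
    s=bot.observe();A=Rn.from_quat(s['ee_rot']).as_matrix()
    rv=Rn.from_matrix(A.T@R).as_rotvec();d=np.array(pos)-s['tcp_pos']
    print('t',round(s['time'],2),'tcp',s['tcp_pos'].round(4),'cab',wc(s['tcp_pos']).round(4),'j',s['joints'].round(2),'F',s['wrist_force'].round(1),'w',round(s['grip_width'],4))
    print(' shift now-axes cm',(A.T@d*100).round(2),'new-axes',(R.T@d*100).round(2),'rv',rv.round(3),'nrot',round(np.linalg.norm(rv)/.125,1))
E
python3 - <<'E'
from h import *
R=rot(60);L=cw([-.051,.230,.243]);print(R,L)
go(L+R[:,2]*(.019-.10),R)
E
```

```text
[[ 0.84833705 -0.20107792  0.48978762]
 [-0.17413859 -0.97957525 -0.10053896]
 [ 0.5         0.         -0.8660254 ]] [ 0.48728958 -0.23794272  0.243     ]
t 0.1 tcp [ 0.2417 -0.5489  0.2216] cab [-0.2291 -0.124   0.2216] j [-1.21  0.09  1.23 -0.    1.82 -0.06] F [-0.3 -0.3 -0.8] w 0.0877
 shift now-axes cm [ 31.71 -20.92  -9.11] new-axes [ 16.49 -35.4   -1.05] rv [-0.163  0.507  0.602] nrot 6.4
```

Call:
carry_out([
  [[0, 0, -4, 0, 0, 0], [0, 0, -4, 0, 0, 0], [0, 0, -4, 0, 0, 0], [0, 0, -4, 0, 0, 0], [0, 0, 0, -0.023, 0.072, 0.086], [0, 0, 0, -0.023, 0.072, 0.086], [0, 0, 0, -0.023, 0.072, 0.086], [0, 0, 0, -0.023, 0.072, 0.086], [0, 0, 0, -0.023, 0.072, 0.086], [0, 0, 0, -0.023, 0.072, 0.086], [0, 0, 0, -0.023, 0.072, 0.086]],
], claw=0.1)

```text
time: 1.02
tcp_pos: [0.2415, -0.5494, 0.3822]
ee_rot: [0.961, -0.1, 0.258, 0.026]
wrist_force: [-0.1, 0.1, 0.3]
grip_width: 0.0398
finger_force: 0.0
```

```bash
cat > g.py <<'E'
from h import *
import sys
a=[float(x) for x in sys.argv[1:6]]  # x y z (cab, mm) pitch yawoffset
go(cw(np.array(a[:3])/1000),rot(a[3],-11.6+a[4]))
E
python3 - <<'E'
from h import *
R=rot(60);L=cw([-.051,.230,.243])
go(L+R[:,2]*(.019-.10),R)
E
```

```text
t 1.02 tcp [ 0.2415 -0.5494  0.3822] cab [-0.2291 -0.1245  0.3822] j [-1.5  -0.07  1.19  0.52  1.83  0.46] F [-0.1  0.1  0.3] w 0.0398
 shift now-axes cm [  8.31 -35.5   12.85] new-axes [  8.46 -35.45  12.86] rv [ 0.001 -0.001 -0.004] nrot 0.0
```

Call:
carry_out([
  [[0.9, -3.9, 0, 0, 0, 0], [0.9, -3.9, 0, 0, 0, 0], [0.9, -3.9, 0, 0, 0, 0], [0.9, -3.9, 0, 0, 0, 0], [0.9, -3.9, 0, 0, 0, 0], [0.9, -3.9, 0, 0, 0, 0], [0.9, -3.9, 0, 0, 0, 0], [0.9, -3.9, 1, 0, 0, 0], [1.2, -4.0, 2, 0, 0, 0], [0, 0, 3, 0, 0, 0], [0, 0, 3, 0, 0, 0], [0, 0, 3, 0, 0, 0]],
])

```text
time: 2.02
tcp_pos: [0.4404, -0.2328, 0.3206]
ee_rot: [0.961, -0.096, 0.257, 0.026]
wrist_force: [-0.3, -0.4, 0.1]
grip_width: 0.0395
finger_force: 0.0
```

```bash
cat > look.py <<'E'
from h import *
c=cam('wrist');W=pts(c);h=cv2.cvtColor(c['img'],cv2.COLOR_RGB2HSV);save('w1',c['img'])
np.savez('w1.npz',img=c['img'],W=W)
red=((h[...,0]<8)|(h[...,0]>172))&(h[...,1]>130)&(h[...,2]>60)
n,l,st,ce=cv2.connectedComponentsWithStats(red.astype(np.uint8))
for i in range(1,n):
    if st[i,4]>40:
        w=W[l==i];print(st[i],ce[i],wc(np.nanmedian(w,0)).round(4),wc(np.nanmin(w,0)).round(4),'rng',np.nanpercentile(wc(w),[5,95],axis=0).round(4).tolist())
R=rot(60);L=cw([-.051,.230,.243]);go(L+R[:,2]*(.019-.10),R);print(c['tool_from_camera'])
E
python3 look.py
```

```text
[219 102  13  44 215] [224.63255814 120.66046512] [0.1624 0.3622 0.0863] [ 0.1507  0.3529 -0.0012] rng [[0.1523, 0.3582, 0.0332], [0.173, 0.3696, 0.112]]
[316 228  13  33 367] [322.3133515  244.23978202] [-0.0508  0.2285  0.2443] [-0.0567  0.2066 -0.0011] rng [[-0.0598, 0.2245, 0.2376], [-0.0387, 0.2326, 0.2471]]
[265 275  17  18  93] [274.04301075 283.37634409] [-0.0942  0.2493  0.3358] [-0.0986  0.2454  0.3258] rng [[-0.0981, 0.2472, 0.3275], [-0.0892, 0.2518, 0.3433]]
[372 275  19  19 142] [380.50704225 282.64788732] [-0.0934  0.201   0.3346] [-0.0984  0.1956  0.3267] rng [[-0.0978, 0.1975, 0.3277], [-0.0891, 0.2038, 0.3429]]
[  0 306  28  18 227] [ 11.15859031 312.43612335] [-0.1129  0.2992  0.4102] [-0.1152  0.2962  0.4068] rng [[-0.1148, 0.2979, 0.4079], [-0.1112, 0.3039, 0.4139]]
t 2.07 tcp [ 0.4407 -0.233   0.3125] cab [-0.0976  0.2255  0.3125] j [-0.73 -0.6   1.73  0.26  1.56  1.09] F [-0.1 -0.6 -5.5] w 0.0399
 shift now-axes cm [ 0.56 -0.45  0.24] new-axes [ 0.56 -0.45  0.25] rv [-0.005  0.011  0.001] nrot 0.1
[[ 1.08463362e-03 -9.67485534e-01 -2.52924029e-01  6.88957012e-02]
 [ 9.99999249e-01  1.19364017e-03 -2.77540992e-04  1.05499645e-04]
 [ 5.70417176e-04 -2.52923539e-01  9.67486102e-01 -1.61566842e-01]
 [ 0.00000000e+00  0.00000000e+00  0.00000000e+00  1.00000000e+00]]
```

View pics/w1.png

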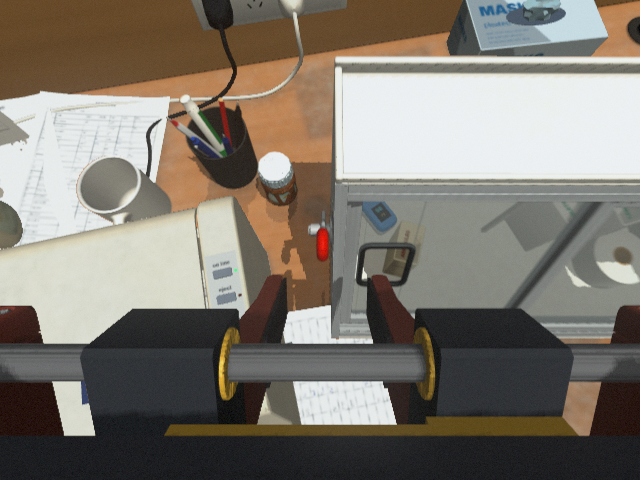

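The wrist view shows the red loop between the fingers' lines at (322,244), the finger hole at (385,265), the carton behind it at (402,245), and the oximeter at (380,215).

Call:
carry_out([
  [[0.6, -0.3, 0, 0, 0, 0], [0, 0, 2, 0, 0, 0], [0, 0, 2, 0, 0, 0], [0, 0, 2, 0, 0, 0], [0, 0, 2, 0, 0, 0], [0, 0, 1, 0, 0, 0], [0, 0, 1, 0, 0, 0], [0, 0, 0, 0, 0, 0], [0, 0, 0, 0, 0, 0]],
])

```text
time: 2.82
tcp_pos: [0.4938, -0.2427, 0.2387]
ee_rot: [0.961, -0.097, 0.257, 0.026]
wrist_force: [-0.4, -0.1, -0.1]
grip_width: 0.0397
finger_force: 0.0
```

```bash
cat > look2.py <<'E'
from h import *
import sys
c=cam('wrist');W=pts(c);h=cv2.cvtColor(c['img'],cv2.COLOR_RGB2HSV);save(sys.argv[1],c['img'])
red=((h[...,0]<8)|(h[...,0]>172))&(h[...,1]>130)&(h[...,2]>60)
n,l,st,ce=cv2.connectedComponentsWithStats(red.astype(np.uint8))
for i in range(1,n):
    if st[i,4]>100: print(st[i],wc(np.nanmedian(W[l==i],0)).round(4))
R=rot(60);L=cw([-.0505,.2285,.2435]);go(L+R[:,2]*.019,R)
E
python3 look2.py w2
```

```text
[190  90  22  68 419] [0.1595 0.3622 0.0835]
[240 275  42  54 736] [-0.0495  0.2519  0.271 ]
[372 275  21  19 183] [-0.0403  0.202   0.2552]
[313 282  19  52 898] [-0.0497  0.2287  0.2447]
[  0 306  28  18 234] [-0.0583  0.3004  0.3285]
t 2.87 tcp [ 0.4939 -0.2427  0.2393] cab [-0.0436  0.2266  0.2393] j [-0.66 -0.51  1.8   0.23  1.37  1.12] F [-0.3  0.   0.1] w 0.0399
 shift now-axes cm [-0.38 -0.19  1.19] new-axes [-0.39 -0.19  1.19] rv [0.001 0.001 0.001] nrot 0.0
```

View pics/w2.png

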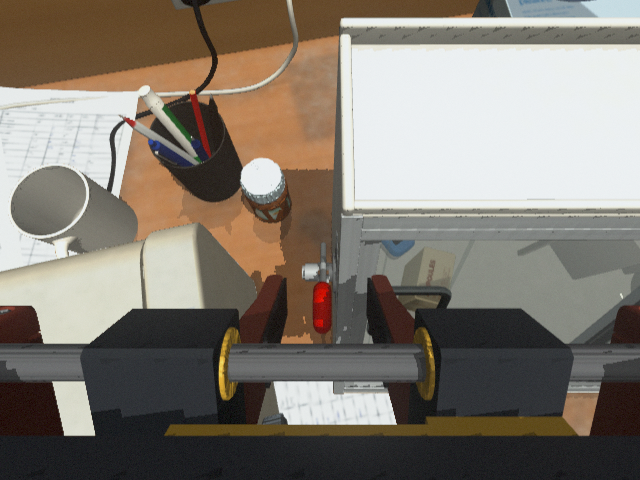

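The loop (322,307) is centred between the fingers, with the pin at (312,271).

Call:
carry_out([
  [[-0.4, -0.2, 0.6, 0, 0, 0], [0, 0, 0.6, 0, 0, 0], [0, 0, 0, 0, 0, 0]],
])

```text
time: 3.12
tcp_pos: [0.4965, -0.2408, 0.224]
ee_rot: [0.962, -0.097, 0.256, 0.026]
wrist_force: [0.2, -0.1, -1.3]
grip_width: 0.0399
finger_force: 0.0
```

Call:
carry_out([
  [[0, 0, 0, 0, 0, 0], [0, 0, 0, 0, 0, 0], [0, 0, 0, 0, 0, 0], [0, 0, 0, 0, 0, 0], [0, 0, 0, 0, 0, 0], [0, 0, 0, 0, 0, 0], [0, 0, 0, 0, 0, 0]],
], claw=1, squeeze=45)

```text
time: 3.7
tcp_pos: [0.4967, -0.241, 0.2254]
ee_rot: [0.961, -0.097, 0.256, 0.026]
wrist_force: [0.5, -0.2, 0.5]
grip_width: 0.0088
finger_force: 45.0
```

Gripped (8.8 mm). Pull along the clip axis.

Call:
carry_out([
  [[0, 0, -0.5, 0, 0, 0], [0, 0, -0.5, 0, 0, 0], [0, 0, -1, 0, 0, 0], [0, 0, -1, 0, 0, 0], [0, 0, -1, 0, 0, 0], [0, 0, -1, 0, 0, 0], [0, 0, -1, 0, 0, 0], [0, 0, -2, 0, 0, 0], [0, 0, -2, 0, 0, 0], [0, 0, -2, 0, 0, 0], [0, 0, 0, 0, 0, 0]],
])

```text
time: 4.62
tcp_pos: [0.4374, -0.2292, 0.335]
ee_rot: [0.961, -0.097, 0.259, 0.028]
wrist_force: [0.6, 0.1, 0.8]
grip_width: 0.0086
finger_force: 45.0
```

Run:
```python
from h import *
c=cam('wrist');save('w3',c['img'])
c=cam('scene');save('s3',cv2.resize(c['img'][120:240,260:420],None,fx=4,fy=4))
cc=np.hstack([cv2.resize(c['img'][120:240,260:420],(400,300)),cv2.resize(read_camera('wrist')['img'][200:440,160:480],(400,300))]);save('w3b',cc)
go(cw([.0385,.08,.4]),rot(60))
```

```text
t 4.77 tcp [ 0.4381 -0.2291  0.3286] cab [-0.1009  0.2287  0.3286] j [-0.73 -0.61  1.7   0.25  1.58  1.11] F [-0.7 -0.1 -1.1] w 0.0088
 shift now-axes cm [15.64 14.88  0.75] new-axes [15.64 14.87  0.79] rv [0.    0.003 0.001] nrot 0.0
```

View pics/w3b.png

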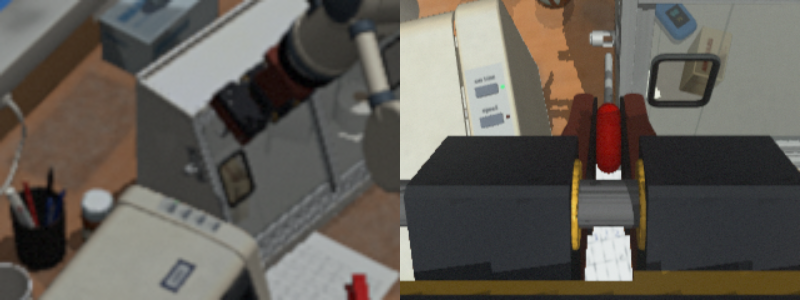

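The clip is out and held in line with the fingers, with the pin empty at (600,38). The wrist half shows the loop at (608,135). Now up and over the roof.

```bash
python3 g.py 38.5 60 430 60 0; python3 g.py 38.5 60 430 40 90
```

```text
t 4.77 tcp [ 0.4381 -0.2291  0.3286] cab [-0.1009  0.2287  0.3286] j [-0.73 -0.61  1.7   0.25  1.58  1.11] F [-0.7 -0.1 -1.1] w 0.0088
 shift now-axes cm [17.13 16.89 -1.86] new-axes [17.14 16.87 -1.81] rv [0.    0.003 0.001] nrot 0.0
t 4.77 tcp [ 0.4381 -0.2291  0.3286] cab [-0.1009  0.2287  0.3286] j [-0.73 -0.61  1.7   0.25  1.58  1.11] F [-0.7 -0.1 -1.1] w 0.0088
 shift now-axes cm [17.13 16.89 -1.86] new-axes [ -3.08  13.94 -19.44] rv [ 1.012  0.277 -1.209] nrot 12.8
```

Call:
carry_out([
  [[0, 0, -4, 0, 0, 0], [0, 0, -4, 0, 0, 0], [2.8, 2.8, 1, 0, 0, 0], [2.8, 2.8, 1, 0, 0, 0], [2.8, 2.8, 1, 0, 0, 0], [2.8, 2.8, 1, 0, 0, 0], [2.8, 2.8, 1, 0, 0, 0], [2.8, 2.8, 1, 0, 0, 0], [0, 0, 0, 0, 0, 0]],
], squeeze=25)

```text
time: 5.52
tcp_pos: [0.5416, -0.4273, 0.4179]
ee_rot: [0.963, -0.1, 0.251, 0.021]
wrist_force: [1.3, -0.5, -3.0]
grip_width: 0.0089
finger_force: 25.0
```

```bash
python3 g.py 38.5 60 430 40 90
```

```text
t 5.52 tcp [ 0.5416 -0.4273  0.4179] cab [0.0403 0.0554 0.4179] j [-0.87  0.03  1.02  0.32  1.68  1.  ] F [ 1.3 -0.5 -3. ] w 0.0089
 shift now-axes cm [ 0.43 -0.47 -1.14] new-axes [ 1.22 -0.18 -0.42] rv [ 1.001  0.279 -1.222] nrot 12.8
```

Call:
carry_out([
  [[0, 0, 0, 0.077, 0.021, -0.094], [0, 0, 0, 0.077, 0.021, -0.094], [0, 0, 0, 0.077, 0.021, -0.094], [0, 0, 0, 0.077, 0.021, -0.094], [0, 0, 0, 0.077, 0.021, -0.094], [0, 0, 0, 0.077, 0.021, -0.094], [0, 0, 0, 0.077, 0.021, -0.094], [0, 0, 0, 0.077, 0.021, -0.094], [0, 0, 0, 0.077, 0.021, -0.094], [0, 0, 0, 0.077, 0.021, -0.094], [0, 0, 0, 0.077, 0.021, -0.094], [0, 0, 0, 0.077, 0.021, -0.094]],
])

```text
time: 6.52
tcp_pos: [0.5268, -0.405, 0.4082]
ee_rot: [0.742, 0.528, 0.332, -0.245]
wrist_force: [0.0, -0.9, -2.1]
grip_width: 0.0087
finger_force: 25.0
```

```bash
python3 g.py 38.5 60 340 40 90
python3 - <<'E'
from h import *
c=cam('wrist');save('w4',c['img'])
E
```

```text
t 6.52 tcp [ 0.5268 -0.405   0.4082] cab [0.0213 0.0743 0.4082] j [-1.02  0.81  0.18  1.11  2.44  0.11] F [ 0.  -0.9 -2.1] w 0.0087
 shift now-axes cm [-5.91  1.97  3.57] new-axes [-6.15  1.72  3.29] rv [ 0.086  0.02  -0.09 ] nrot 1.0
```

View pics/w4.png

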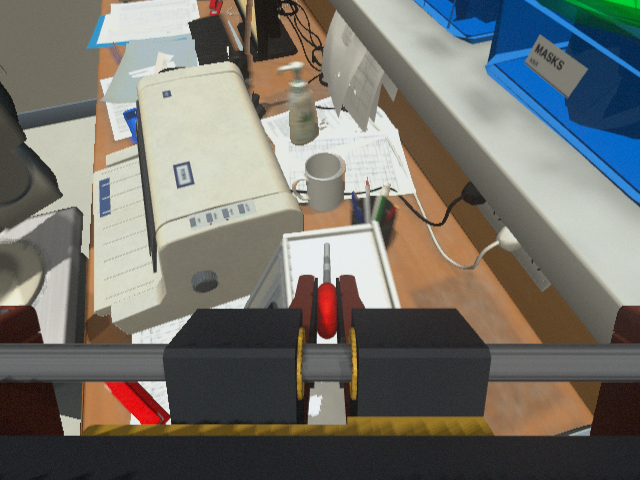

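The clip's leg extends ahead at (326,255), over the roof. The elbow is near its limit, so I shift to +y on the way down.

```bash
python3 g.py 38.5 115 345 40 90
```

```text
t 6.57 tcp [ 0.5272 -0.4038  0.4067] cab [0.0214 0.0756 0.4067] j [-1.01  0.82  0.18  1.11  2.45  0.1 ] F [ 2.4 -0.6 -3.5] w 0.0086
 shift now-axes cm [-1.94  1.31  7.15] new-axes [-2.2   1.71  6.99] rv [ 0.081  0.018 -0.084] nrot 0.9
```

Call:
carry_out([
  [[-0.5, 0.4, 1.8, 0, 0, 0], [-0.5, 0.4, 1.8, 0, 0, 0], [-0.5, 0.4, 1.8, 0, 0, 0], [-0.5, 0.4, 1.8, 0, 0, 0], [0, 0, 0, 0.08, 0.02, -0.08], [0, 0, 0, 0, 0, 0]],
])

```text
time: 7.07
tcp_pos: [0.5563, -0.3704, 0.3417]
ee_rot: [0.707, 0.566, 0.327, -0.269]
wrist_force: [0.2, -0.4, -4.6]
grip_width: 0.0089
finger_force: 25.0
```

```bash
python3 g.py 38.5 115 310 40 90
```

```text
t 7.07 tcp [ 0.5563 -0.3704  0.3417] cab [0.0433 0.1142 0.3417] j [-0.94  0.76  0.39  0.99  2.39 -0.11] F [ 0.2 -0.4 -4.6] w 0.0089
 shift now-axes cm [-2.39 -0.44  2.1 ] new-axes [-2.38 -0.48  2.1 ] rv [ 0.003 -0.002 -0.017] nrot 0.1
```

Call:
carry_out([
  [[-1.0, -0.2, 0.85, 0, 0, 0], [-1.0, -0.2, 0.85, 0, 0, 0], [-0.8, 0, 0.65, 0, 0, 0], [0, 0, 0, 0, 0, 0]],
])

```text
time: 7.4
tcp_pos: [0.5507, -0.3707, 0.3178]
ee_rot: [0.71, 0.569, 0.327, -0.256]
wrist_force: [-0.8, -1.0, -0.7]
grip_width: 0.0087
finger_force: 25.0
```

Call:
carry_out([
  [[-0.4, 0, 0.3, 0, 0, 0], [-0.4, 0, 0.3, 0, 0, 0], [-0.4, 0, 0.3, 0, 0, 0], [-0.4, 0, 0.3, 0, 0, 0], [0, 0, 0, 0, 0, 0]],
], squeeze=4)

```text
time: 7.82
tcp_pos: [0.5503, -0.3715, 0.2964]
ee_rot: [0.708, 0.57, 0.327, -0.259]
wrist_force: [-0.3, -0.0, -0.7]
grip_width: 0.0089
finger_force: 4.0
```

```bash
python3 g.py 38.5 115 277 40 90
```

```text
t 7.82 tcp [ 0.5503 -0.3715  0.2964] cab [0.0376 0.1119 0.2964] j [-0.95  0.69  0.57  0.88  2.32 -0.26] F [-0.3 -0.  -0.7] w 0.0089
 shift now-axes cm [-1.27  0.08  1.51] new-axes [-1.29  0.09  1.49] rv [ 0.016  0.013 -0.006] nrot 0.2
```

Call:
carry_out([
  [[-0.5, 0, 0.4, 0, 0, 0], [-0.5, 0, 0.4, 0, 0, 0], [-0.5, 0, 0.4, 0, 0, 0], [-0.1, 0, 0.1, 0, 0, 0], [0, 0, 0, 0, 0, 0], [0, 0, 0, 0, 0, 0]],
])

```text
time: 8.32
tcp_pos: [0.5503, -0.3718, 0.2764]
ee_rot: [0.708, 0.57, 0.327, -0.259]
wrist_force: [-0.0, 0.3, -0.6]
grip_width: 0.009
finger_force: 4.0
```

```bash
python3 g.py 38.5 115 277 40 90;python3 - <<'E'
from h import *
a=read_camera('wrist')['img'][180:420,160:480];b=read_camera('top')['img'][150:270,360:520]
save('w5',np.hstack([cv2.resize(a,(400,300)),cv2.resize(b,(400,300))]))
E
```

```text
t 8.32 tcp [ 0.5503 -0.3718  0.2764] cab [0.0376 0.1115 0.2764] j [-0.95  0.68  0.62  0.86  2.29 -0.3 ] F [-0.   0.3 -0.6] w 0.009
 shift now-axes cm [0.28 0.08 0.22] new-axes [0.27 0.09 0.23] rv [ 0.016  0.013 -0.005] nrot 0.2
```

View pics/w5.png

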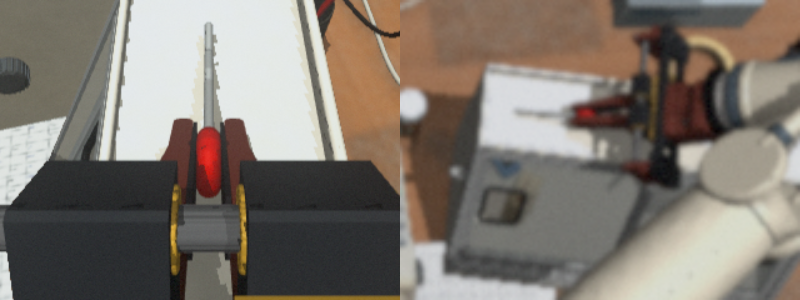

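The clip's leg lies out along the roof (208,60), resting inside the rails. Release, then retreat.

Call:
carry_out([
  [[0, 0, 0, 0, 0, 0], [0, 0, 0, 0, 0, 0], [0, 0, 0, 0, 0, 0], [0, 0, 0, 0, 0, 0], [0.5, 0, -0.4, 0, 0, 0], [1, 0, -1, 0, 0, 0], [1, 0, -2, 0, 0, 0], [1, 0, -2, 0, 0, 0], [3, 0, -2, 0, 0, 0], [3, 0, -2, 0, 0, 0], [3, 0, -2, 0, 0, 0]],
], claw=0.3)

```text
time: 9.33
tcp_pos: [0.5366, -0.3614, 0.4299]
ee_rot: [0.71, 0.565, 0.331, -0.259]
wrist_force: [-0.2, 0.0, -1.2]
grip_width: 0.0306
finger_force: 0.0
```

```bash
cat > clip.py <<'E'
from h import *
for n in('top','wrist'):
    c=cam(n);W=pts(c);h=cv2.cvtColor(c['img'],cv2.COLOR_RGB2HSV);w=wc(W)
    red=((h[...,0]<8)|(h[...,0]>172))&(h[...,1]>130)&(h[...,2]>60)&(abs(w[...,0]-.04)<.06)&(abs(w[...,1])<.22)&(abs(w[...,2]-.27)<.025)
    if red.sum():print(n,red.sum(),np.percentile(w[red],[5,50,95],axis=0).round(3).tolist())
E
python3 clip.py
python3 g.py -180 166 300 25 0
python3 - <<'E'
from h import *
d=np.load('w1.npz');W=wc(d['W']);im=d['img']
h=cv2.cvtColor(im,cv2.COLOR_RGB2HSV)
# hole rim dark
m=(h[...,2]<70);m[:,:340]=0;m[:,430:]=0;m[:225]=0;m[300:]=0
n,l,st,ce=cv2.connectedComponentsWithStats(m.astype(np.uint8));i=1+st[1:,4].argmax()
print('rim',st[i],np.nanpercentile(W[l==i],[2,50,98],axis=0).round(4).tolist())
tan=(abs(h[...,0].astype(int)-17)<7)&(h[...,1]>60)
for (u,v) in [(392,240),(402,235),(402,250),(410,225),(400,265),(380,215),(440,260),(402,275)]:print(u,v,im[v,u],h[v,u],W[v,u].round(3))
E
```

```text
top 13 [[0.033, 0.097, 0.271], [0.036, 0.104, 0.285], [0.038, 0.109, 0.292]]
wrist 321 [[0.034, 0.088, 0.277], [0.037, 0.097, 0.283], [0.041, 0.108, 0.285]]
t 9.43 tcp [ 0.5351 -0.3587  0.4378] cab [0.0201 0.1213 0.4378] j [-0.96  0.78  0.17  1.17  2.47  0.12] F [ 0.3 -0.7  0. ] w 0.0309
 shift now-axes cm [ -7.5  -20.4   11.75] new-axes [-20.94  -4.47 -12.32] rv [-1.292  0.203  0.857] nrot 12.5
rim [356 245  59  55 996] [[-0.1022, 0.1316, 0.0357], [-0.0531, 0.19, 0.1684], [-0.032, 0.2058, 0.3507]]
392 240 [108 107  98] [ 27  24 108] [-0.028  0.164  0.178]
402 235 [142 138 121] [ 24  38 142] [-0.026  0.157  0.187]
402 250 [81 60 48] [ 11 104  81] [-0.017  0.138  0.098]
410 225 [141 137 120] [ 24  38 141] [-0.019  0.151  0.196]
400 265 [87 81 66] [21 62 87] [-0.032  0.137  0.082]
380 215 [68 72 71] [83 14 72] [-0.014  0.18   0.208]
440 260 [137 140 131] [ 40  16 140] [-0.041  0.112  0.151]
402 275 [53 52 43] [27 48 53] [-0.034  0.125  0.031]
```

Run:
```python
from h import *
d=np.load('w1.npz');W=wc(d['W']);im=d['img']
h=cv2.cvtColor(im,cv2.COLOR_RGB2HSV)
res=(W[...,0]-(-.111+.4663*W[...,2]))*np.cos(np.radians(25))
box=np.zeros(res.shape,bool);box[235:295,348:422]=1
m=box&(h[...,2]<62)&(abs(res)<.01)
w=W[m];print('rim',m.sum(),np.percentile(w,[2,50,98],axis=0).round(4).tolist())
g=box&(res>.015)&(W[...,2]>.0)
n,l,st,ce=cv2.connectedComponentsWithStats(g.astype(np.uint8));i=1+st[1:,4].argmax()
print('hole',st[i],ce[i])
w=W[l==i];
t=w[abs(w[:,2]-.097)<.004];f=w[(w[:,2]<.09)&(w[:,2]>.03)&(w[:,0]<0)]
print('top',len(t),np.percentile(t,[2,50,98],axis=0).round(4).tolist());print('front',len(f),np.percentile(f,[2,50,98],axis=0).round(4).tolist())
```

```text
rim 492 [[-0.06, 0.1407, 0.1094], [-0.0443, 0.1556, 0.1451], [-0.0325, 0.1932, 0.1707]]
hole [ 362  250   48   32 1213] [384.91178895 263.89942292]
top 186 [[-0.0312, 0.1309, 0.0938], [-0.0239, 0.139, 0.0967], [-0.0167, 0.1474, 0.0981]]
front 285 [[-0.0341, 0.1272, 0.031], [-0.03, 0.1428, 0.0589], [-0.0063, 0.1481, 0.0885]]
```

```bash
python3 g.py -150 140 420 25 0
```

```text
t 9.43 tcp [ 0.5351 -0.3587  0.4378] cab [0.0201 0.1213 0.4378] j [-0.96  0.78  0.17  1.17  2.47  0.12] F [ 0.3 -0.7  0. ] w 0.0309
 shift now-axes cm [ -0.12 -17.09   2.03] new-axes [ -8.8   -1.87 -14.67] rv [-1.292  0.203  0.857] nrot 12.5
```

Call:
carry_out([
  [[0, -3.4, 0.4, 0, 0, 0], [0, -3.4, 0.4, 0, 0, 0], [0, -3.4, 0.4, 0, 0, 0], [0, -3.4, 0.4, 0, 0, 0], [0, -3.4, 0.4, 0, 0, 0], [0, 0, 0, -0.101, 0.016, 0.067], [0, 0, 0, -0.101, 0.016, 0.067], [0, 0, 0, -0.101, 0.016, 0.067], [0, 0, 0, -0.101, 0.016, 0.067], [0, 0, 0, -0.101, 0.016, 0.067], [0, 0, 0, -0.101, 0.016, 0.067], [0, 0, 0, -0.101, 0.016, 0.067]],
], claw=1)

```text
time: 10.43
tcp_pos: [0.385, -0.3126, 0.4197]
ee_rot: [0.844, 0.225, 0.478, -0.092]
wrist_force: [0.4, 0.6, -0.2]
grip_width: 0.0003
finger_force: 0.0
```

```bash
python3 g.py -150 140 420 25 0;python3 g.py -119 166 174 25 0
```

```text
t 10.43 tcp [ 0.385  -0.3126  0.4197] cab [-0.1362  0.1363  0.4197] j [-1.38 -0.28  1.52  1.09  1.96  0.09] F [ 0.4  0.6 -0.2] w 0.0003
 shift now-axes cm [-0.35 -1.16 -0.76] new-axes [-0.55 -0.37 -1.27] rv [-0.579  0.094  0.379] nrot 5.6
t 10.43 tcp [ 0.385  -0.3126  0.4197] cab [-0.1362  0.1363  0.4197] j [-1.38 -0.28  1.52  1.09  1.96  0.09] F [ 0.4  0.6 -0.2] w 0.0003
 shift now-axes cm [-19.07  -2.67  15.64] new-axes [-21.54  -2.97  11.94] rv [-0.579  0.094  0.379] nrot 5.6
```

Call:
carry_out([
  [[0, 0, 0, -0.097, 0.016, 0.063], [0, 0, 0, -0.097, 0.016, 0.063], [0, 0, 0, -0.097, 0.016, 0.063], [0, 0, 0, -0.097, 0.016, 0.063], [0, 0, 0, -0.097, 0.016, 0.063], [0, 0, 0, -0.097, 0.016, 0.063], [-3.6, -0.5, 0, 0, 0, 0], [-3.6, -0.5, 0, 0, 0, 0], [-3.6, -0.5, 0.5, 0, 0, 0], [-3.6, -0.5, 1, 0, 0, 0], [-3.6, -0.5, 1.5, 0, 0, 0], [-3.5, -0.5, 2, 0, 0, 0]],
])

```text
time: 11.43
tcp_pos: [0.3545, -0.3286, 0.212]
ee_rot: [0.844, -0.07, 0.53, 0.034]
wrist_force: [0.3, 0.3, -0.3]
grip_width: 0.001
finger_force: 0.0
```

```bash
python3 g.py -119 166 174 25 0
```

```text
t 11.43 tcp [ 0.3545 -0.3286  0.212 ] cab [-0.1628  0.1145  0.212 ] j [-1.54 -0.86  2.32  1.1   1.46  0.19] F [ 0.3  0.3 -0.3] w 0.001
 shift now-axes cm [-1.48 -4.86  5.86] new-axes [-1.59 -5.15  5.58] rv [-0.051  0.015  0.005] nrot 0.4
```

Call:
carry_out([
  [[-0.3, -1.6, 2, 0, 0, 0], [-0.4, -1.6, 2, 0, 0, 0], [-0.8, -1.7, 1.8, 0, 0, 0], [0, 0, 0, -0.05, 0.015, 0], [0, 0, 0, 0, 0, 0]],
])

```text
time: 11.85
tcp_pos: [0.4189, -0.3134, 0.17]
ee_rot: [0.841, -0.076, 0.534, 0.042]
wrist_force: [-0.1, 0.5, -0.5]
grip_width: 0.0001
finger_force: 0.0
```

```bash
cat > hole.py <<'E'
from h import *
import sys
c=cam('wrist');W=wc(pts(c));im=c['img'];save(sys.argv[1],im)
h=cv2.cvtColor(im,cv2.COLOR_RGB2HSV)
res=(W[...,0]-(-.111+.4663*W[...,2]))*np.cos(np.radians(25))
m=(h[...,2]<45)&(abs(res)<.012)&(W[...,1]>-.05)&(W[...,1]<.215)
n,l,st,ce=cv2.connectedComponentsWithStats(m.astype(np.uint8))
for i in range(1,n):
    if st[i,4]>200:
        w=W[l==i];print('rim',st[i],np.percentile(w,[1,99],axis=0).round(4).tolist(),w.mean(0).round(4))
np.savez('hole.npz',img=im,W=W)
E
python3 hole.py w6;python3 g.py -119 166 174 25 0
```

```text
rim [255 256  13  52 259] [[-0.0607, 0.1864, 0.1105], [-0.0456, 0.1926, 0.1427]] [-0.0533  0.1899  0.1257]
t 11.9 tcp [ 0.4185 -0.3134  0.1711] cab [-0.1032  0.1423  0.1711] j [-1.3  -0.86  2.4   1.08  1.19  0.23] F [-0.5  0.4  0.6] w 0.0006
 shift now-axes cm [-0.4  -2.42 -1.48] new-axes [-0.41 -2.37 -1.56] rv [-0.031  0.003  0.004] nrot 0.3
```

View pics/w6.png

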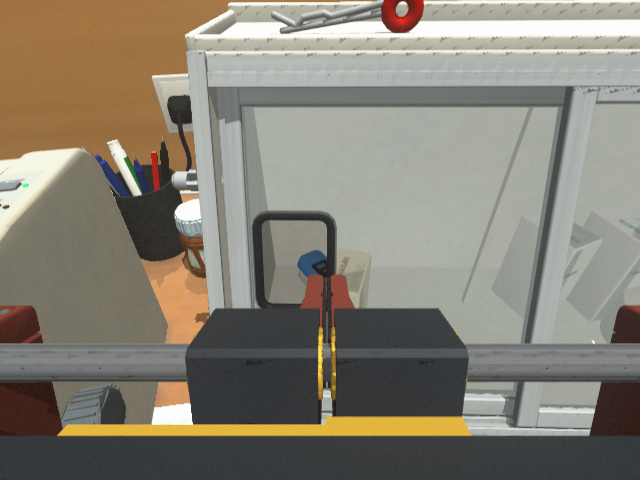

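The finger hole's rim spans (255–335, 211–308), the carton's top is at (350,260) behind the panel, and the clip lies flat on the roof (290–420, 15).

```bash
cat > rp.py <<'E'
from h import *
def ray_plane(px,c0=-.111,k=.4663):   # wrist pixel -> cabinet point on plane x=c0+k z
    s=bot.observe();c=read_camera('wrist');T=np.array(c['tool_from_camera']);A=Rn.from_quat(s['ee_rot']).as_matrix()
    o=wc(A@T[:3,3]+s['tcp_pos']);out=[]
    for u,v in px:
        d=np.linalg.inv(c['K'])@[u,v,1.];d=C.T@(A@(T[:3,:3]@d))
        t=(c0+k*o[2]-o[0])/(d[0]-k*d[2]);out.append(o+t*d)
    return np.array(out).round(4)
E
python3 - <<'E'
from rp import *
print(ray_plane([(255,260),(335,260),(295,211),(295,308),(245,200),(368,255),(337,250)]))
E
python3 g.py -119 166 174 25 0
```

```text
[[-0.0452  0.1928  0.1411]
 [-0.0449  0.1386  0.1418]
 [-0.0309  0.165   0.1717]
 [-0.0599  0.1663  0.1095]
 [-0.028   0.1974  0.1779]
 [-0.0432  0.1166  0.1453]
 [-0.0419  0.1374  0.1482]]
t 11.95 tcp [ 0.4182 -0.3139  0.172 ] cab [-0.1034  0.1418  0.172 ] j [-1.3  -0.86  2.4   1.08  1.19  0.23] F [ 0.5 -0.1 -0.2] w 0.0004
 shift now-axes cm [-0.47 -2.47 -1.42] new-axes [-0.48 -2.42 -1.5 ] rv [-0.031  0.003  0.005] nrot 0.3
```

```bash
python3 g.py -36 164 137 25 0
```

```text
t 11.95 tcp [ 0.4182 -0.3139  0.172 ] cab [-0.1034  0.1418  0.172 ] j [-1.3  -0.86  2.4   1.08  1.19  0.23] F [ 0.5 -0.1 -0.2] w 0.0004
 shift now-axes cm [-0.29 -1.99  7.65] new-axes [-0.32 -2.22  7.58] rv [-0.031  0.003  0.005] nrot 0.3
```

Call:
carry_out([
  [[0, -1.1, 0, -0.03, 0, 0], [-0.3, -1.1, 1, 0, 0, 0], [0, 0, 2, 0, 0, 0], [0, 0, 1, 0, 0, 0], [0, 0, 0, 0, 0, 0]],
])

```text
time: 12.37
tcp_pos: [0.464, -0.3146, 0.1492]
ee_rot: [0.841, -0.08, 0.533, 0.049]
wrist_force: [0.2, 0.1, 0.8]
grip_width: 0.0005
finger_force: 0.0
```

```bash
python3 g.py -36 164 137 25 0
```

```text
t 12.37 tcp [ 0.464  -0.3146  0.1492] cab [-0.0584  0.1502  0.1492] j [-1.14 -0.75  2.39  1.08  0.99  0.23] F [0.2 0.1 0.8] w 0.0005
 shift now-axes cm [-0.14 -1.34  2.56] new-axes [-0.16 -1.38  2.54] rv [-0.014  0.005  0.003] nrot 0.1
```

Call:
carry_out([
  [[0, -1.3, 0, -0.014, 0.005, 0], [0, 0, 0, 0, 0, 0], [0, 0, 1.2, 0, 0, 0], [0, 0, 1.3, 0, 0, 0], [0, 0, 0, 0, 0, 0]],
])

```text
time: 12.78
tcp_pos: [0.4884, -0.307, 0.1388]
ee_rot: [0.839, -0.084, 0.535, 0.056]
wrist_force: [-0.8, 0.4, 0.5]
grip_width: 0.0002
finger_force: 0.0
```

```bash
python3 g.py -36 164 137 25 0
```

```text
t 12.78 tcp [ 0.4884 -0.307   0.1388] cab [-0.0361  0.1626  0.1388] j [-1.05 -0.73  2.39  1.08  0.88  0.25] F [-0.8  0.4  0.5] w 0.0002
 shift now-axes cm [-0.16 -0.14  0.08] new-axes [-0.16 -0.14  0.08] rv [ 0.002 -0.001  0.003] nrot 0.0
```

Call:
carry_out([
  [[0, 0.6, 0, 0, 0, 0], [0, 0.8, 0, 0, 0, 0], [0, 1, 0, 0, 0, 0], [0, 1.2, 0, 0, 0, 0], [0, 1.2, 0, 0, 0, 0], [0, 1.2, 0, 0, 0, 0], [0, 1.2, 0, 0, 0, 0], [0, 1.0, 0, 0, 0, 0], [0, 0.8, 0, 0, 0, 0], [0, 0.6, 0, 0, 0, 0], [0, 0, 0, 0, 0, 0]],
])

```text
time: 13.7
tcp_pos: [0.468, -0.4023, 0.1396]
ee_rot: [0.839, -0.085, 0.535, 0.057]
wrist_force: [-0.9, 0.2, 0.2]
grip_width: 0.0004
finger_force: 0.0
```

```bash
python3 g.py -36 64 137 25 0
```

```text
t 13.7 tcp [ 0.468  -0.4023  0.1396] cab [-0.0368  0.0652  0.1396] j [-1.22 -0.43  2.21  1.18  0.99  0.03] F [-0.9  0.2  0.2] w 0.0004
 shift now-axes cm [-0.2   0.12  0.18] new-axes [-0.2   0.12  0.18] rv [ 0.004 -0.001  0.003] nrot 0.0
```

Call:
carry_out([
  [[0, -0.2, -1, 0, 0, 0], [0, 0, -2, 0, 0, 0], [0, 0, -2, 0, 0, 0], [0, -2.4, 0, 0, 0, 0], [0, -2.4, 0, 0, 0, 0], [0, -2.4, 0, 0, 0, 0], [0, -2.0, 0, 0, 0, 0], [0, 0, 0, 0, 0, 0]],
])

```text
time: 14.37
tcp_pos: [0.4477, -0.3042, 0.1556]
ee_rot: [0.84, -0.083, 0.534, 0.052]
wrist_force: [-0.8, -0.1, -0.9]
grip_width: 0.0004
finger_force: 0.0
```

```bash
python3 hole.py w7; python3 g.py -36 152 137 25 0
```

```text
rim [486 259  15  62 208] [[-0.0574, 0.0562, 0.1123], [-0.0411, 0.0588, 0.1483]] [-0.0498  0.0576  0.1296]
t 14.42 tcp [ 0.4476 -0.3052  0.1575] cab [-0.0764  0.1561  0.1575] j [-1.18 -0.86  2.43  1.06  1.04  0.28] F [0.1 0.1 0.1] w 0.0004
 shift now-axes cm [-0.15  0.43  4.52] new-axes [-0.15  0.41  4.53] rv [-0.005  0.001  0.004] nrot 0.0
```

View pics/w7.png

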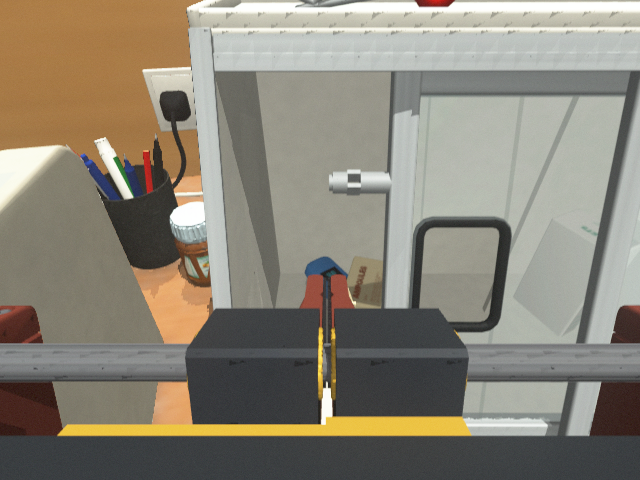

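The door's left edge is at column 390, with the pin above at (360,182). The carton's printed top shows at (367,280) and the oximeter at (325,267).

```bash
python3 - <<'E'
from rp import *
print(ray_plane([(388,150),(388,260),(360,182)]))
E
python3 g.py -37 140 135 25 0
```

```text
[[-0.015   0.1235  0.2058]
 [-0.0412  0.1205  0.1496]
 [-0.0223  0.1381  0.1903]]
t 14.47 tcp [ 0.4474 -0.3061  0.1588] cab [-0.0764  0.1553  0.1588] j [-1.18 -0.86  2.42  1.06  1.04  0.28] F [-0.   0.1  0.8] w 0.0009
 shift now-axes cm [-0.51  1.54  4.57] new-axes [-0.5   1.53  4.57] rv [-0.003 -0.001  0.005] nrot 0.0
```

Call:
carry_out([
  [[-0.5, 0, 1.5, 0, 0, 0], [0, 0, 1.5, 0, 0, 0], [0, 0, 1.5, 0, 0, 0], [0, 0, 0, 0, 0, 0], [0, 0.8, 0, 0, 0, 0], [0, 0.8, 0, 0, 0, 0], [0, 1, 0, 0, 0, 0], [0, 1.2, 0, 0, 0, 0], [0, 1.2, 0, 0, 0, 0], [0, 1.2, 0, 0, 0, 0], [0, 1.2, 0, 0, 0, 0], [0, 0, 0, 0, 0, 0]],
])

```text
time: 15.47
tcp_pos: [0.4697, -0.3887, 0.1366]
ee_rot: [0.839, -0.083, 0.535, 0.055]
wrist_force: [0.1, -0.5, 0.4]
grip_width: 0.0004
finger_force: 0.0
```

```bash
python3 g.py -37 40 135 25 0
```

```text
t 15.47 tcp [ 0.4697 -0.3887  0.1366] cab [-0.0379  0.0788  0.1366] j [-1.21 -0.47  2.24  1.18  0.98  0.04] F [ 0.1 -0.5  0.4] w 0.0004
 shift now-axes cm [-0.12  3.88  0.14] new-axes [-0.11  3.88  0.15] rv [-0.001 -0.001  0.004] nrot 0.0
```

Call:
carry_out([
  [[0, 1, 0, 0, 0, 0], [0, 1, 0, 0, 0, 0], [0, 0.8, 0, 0, 0, 0], [0, 0.5, 0, 0, 0, 0], [0, 0.3, 0, 0, 0, 0], [0, 0.2, 0, 0, 0, 0], [0, 0.1, 0, 0, 0, 0], [0, 0, 0, 0, 0, 0]],
])

```text
time: 16.13
tcp_pos: [0.4631, -0.4247, 0.1352]
ee_rot: [0.839, -0.083, 0.535, 0.054]
wrist_force: [0.4, 0.4, 1.3]
grip_width: 0.0006
finger_force: 0.6
```

```bash
python3 g.py -37 40 135 25 0
```

```text
t 16.13 tcp [ 0.4631 -0.4247  0.1352] cab [-0.0372  0.0422  0.1352] j [-1.26 -0.35  2.16  1.2   1.01 -0.01] F [0.4 0.4 1.3] w 0.0006
 shift now-axes cm [-0.01  0.22  0.02] new-axes [-0.01  0.22  0.02] rv [-0.003 -0.     0.003] nrot 0.0
```

Push the last bit until the stop is felt.

Call:
carry_out([
  [[0, 0.15, 0, 0, 0, 0], [0, 0.15, 0, 0, 0, 0], [0, 0.15, 0, 0, 0, 0], [0, 0, 0, 0, 0, 0], [0, 0, 0, 0, 0, 0]],
])

```text
time: 16.55
tcp_pos: [0.4622, -0.429, 0.135]
ee_rot: [0.839, -0.083, 0.535, 0.054]
wrist_force: [-0.3, 2.6, 0.5]
grip_width: 0.0004
finger_force: 1.0
```

```bash
python3 g.py -37 40 135 25 0
```

```text
t 16.55 tcp [ 0.4622 -0.429   0.135 ] cab [-0.0371  0.0378  0.135 ] j [-1.26 -0.34  2.15  1.2   1.02 -0.02] F [-0.3  2.6  0.5] w 0.0004
 shift now-axes cm [ 0.01 -0.22  0.01] new-axes [ 0.01 -0.22  0.01] rv [-0.003 -0.     0.003] nrot 0.0
```

Call:
carry_out([
  [[0, 0.15, 0, 0, 0, 0], [0, 0.15, 0, 0, 0, 0], [0, 0.15, 0, 0, 0, 0], [0, 0, 0, 0, 0, 0]],
])

```text
time: 16.88
tcp_pos: [0.4623, -0.4296, 0.1347]
ee_rot: [0.839, -0.08, 0.535, 0.05]
wrist_force: [-7.2, 17.9, 7.2]
grip_width: 0.0003
finger_force: 8.4
```

```bash
python3 g.py -37 40 135 25 0
```

```text
t 16.88 tcp [ 0.4623 -0.4296  0.1347] cab [-0.0369  0.0372  0.1347] j [-1.27 -0.33  2.14  1.2   1.03 -0.02] F [-7.2 17.9  7.2] w 0.0003
 shift now-axes cm [ 0.03 -0.28 -0.02] new-axes [ 0.02 -0.28 -0.02] rv [-0.013 -0.     0.003] nrot 0.1
```

Call:
carry_out([
  [[0, -0.6, 0, 0, 0, 0], [0, -0.3, -1, 0, 0, 0], [0, 0, -2, 0, 0, 0], [0, 0, -2, 0, 0, 0], [0, -2.3, 0, 0, 0, 0], [0, -2.3, 0, 0, 0, 0], [0, -2.3, 0, 0, 0, 0], [0, -1.5, 0, 0, 0, 0], [0, 0, 0, 0, 0, 0]],
], claw=-0.6)

```text
time: 17.63
tcp_pos: [0.4354, -0.3317, 0.1558]
ee_rot: [0.839, -0.082, 0.535, 0.054]
wrist_force: [-0.0, 0.4, -0.3]
grip_width: 0.0573
finger_force: 0.0
```

```bash
python3 hole.py w8
python3 - <<'E'
from h import *
d=np.load('hole.npz');W=d['W'];im=d['img'];h=cv2.cvtColor(im,cv2.COLOR_RGB2HSV)
ok=(W[...,1]>.03)&(W[...,1]<.205)&(W[...,0]>-.06)&(W[...,0]<.085)
t=ok&(abs(W[...,2]-.097)<.004)&(h[...,0]<30)&(h[...,1]>30)
n,l,st,ce=cv2.connectedComponentsWithStats(t.astype(np.uint8));i=1+st[1:,4].argmax();w=W[l==i]
print('top',st[i],np.percentile(w,[1,50,99],axis=0).round(4).tolist());print(cv2.minAreaRect((w[:,:2]*1000).astype(np.float32)))
f=ok&(W[...,2]>.03)&(W[...,2]<.09)&(h[...,0]<30)&(h[...,1]>60);w=W[f]
if len(w):print('front',len(w),np.percentile(w,[2,50,98],axis=0).round(4).tolist())
E
python3 g.py -37 128 135 25 0
```

```text
rim [516 217  23  91 488] [[-0.0569, 0.0063, 0.118], [-0.034, 0.0113, 0.1667]] [-0.0455  0.0091  0.1422]
top [ 299  252   54   54 1963] [[-0.0348, 0.1095, 0.0933], [-0.0126, 0.1282, 0.0966], [0.0161, 0.1463, 0.0978]]
((-8.445281982421875, 127.96925354003906), (30.706384658813477, 51.65349197387695), 74.9752197265625)
front 1905 [[-0.0355, 0.1085, 0.0377], [-0.031, 0.1296, 0.0672], [0.0415, 0.1477, 0.0891]]
t 17.68 tcp [ 0.4353 -0.3329  0.1563] cab [-0.0829  0.1265  0.1563] j [-1.25 -0.76  2.38  1.1   1.08  0.19] F [ 0.6 -0.2  0.6] w 0.0614
 shift now-axes cm [ 0.01 -0.13  5.06] new-axes [ 0.01 -0.15  5.06] rv [-0.003 -0.001  0.005] nrot 0.0
```

View pics/w8.png

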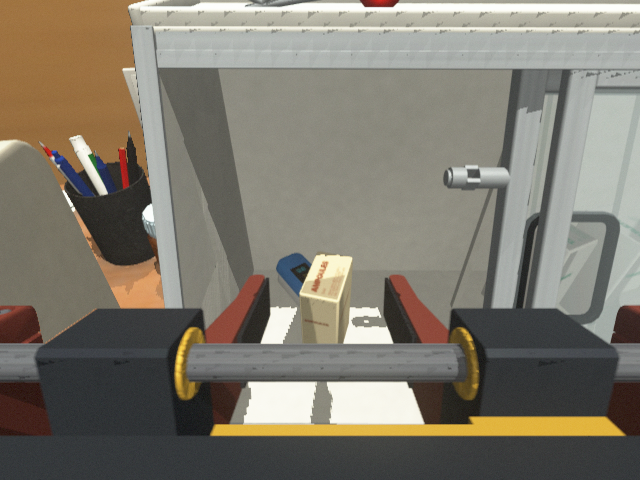

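The carton's top is at about (328,268) and its turned front face is below it. The oximeter is at (297,270) behind it to the left. The open door's frame is at columns 515–570, so the way is clear. I will use no more pictures.

Run:
```python
from h import *
d=np.load('hole.npz');W=d['W']
t=(abs(W[...,2]-.0965)<.004)&(W[...,1]>.08)&(W[...,1]<.17)&(W[...,0]>-.06)&(W[...,0]<.06)
n,l,st,ce=cv2.connectedComponentsWithStats(t.astype(np.uint8));i=1+st[1:,4].argmax();t=l==i;w=W[t]
print(st[i]);r=cv2.minAreaRect((w[:,:2]*1000).astype(np.float32));print(r,cv2.boxPoints(r).round(1).tolist())
print('px',cv2.boxPoints(cv2.minAreaRect(np.argwhere(t)[:,::-1].astype(np.float32))).round(0).tolist())
# vertical faces
f=(W[...,2]>.035)&(W[...,2]<.088)&(W[...,1]>.09)&(W[...,1]<.165)&(W[...,0]<.03)&(W[...,0]>-.06)
w=W[f];
for y in np.arange(.1,.16,.004):
    q=w[abs(w[:,1]-y)<.002]
    if len(q)>5:print(round(y,3),len(q),np.percentile(q[:,0],[10,50,90]).round(4))
for x in np.arange(-.04,.03,.006):
    q=W[t];q=q[abs(q[:,0]-x)<.003]
    if len(q)>3:print('top x',round(x,3),len(q),np.percentile(q[:,1],[3,97]).round(4))
```

```text
[ 299  252   54   54 1983]
((-8.445281982421875, 127.96925354003906), (30.706384658813477, 51.65349197387695), 74.9752197265625) [[-37.400001525878906, 119.80000305175781], [12.5, 106.4000015258789], [20.5, 136.10000610351562], [-29.399999618530273, 149.5]]
px [[298.0, 297.0], [314.0, 246.0], [353.0, 258.0], [337.0, 310.0]]
0.108 93 [0.0013 0.0057 0.0097]
0.112 138 [-0.0132 -0.0073 -0.0012]
0.116 162 [-0.0287 -0.0224 -0.0167]
0.12 167 [-0.0356 -0.0346 -0.032 ]
0.124 191 [-0.0355 -0.0347 -0.0341]
0.128 178 [-0.0344 -0.0337 -0.0331]
0.132 181 [-0.0333 -0.0327 -0.032 ]
0.136 198 [-0.0324 -0.0316 -0.031 ]
0.14 194 [-0.0313 -0.0306 -0.0299]
0.144 197 [-0.0303 -0.0296 -0.0289]
0.148 110 [-0.0292 -0.0285 -0.0275]
top x -0.034 173 [0.1191 0.1367]
top x -0.028 311 [0.1181 0.147 ]
top x -0.022 259 [0.1165 0.1458]
top x -0.016 239 [0.1149 0.1442]
top x -0.01 239 [0.1132 0.1427]
top x -0.004 218 [0.1114 0.1412]
top x 0.002 213 [0.1104 0.1394]
top x 0.008 193 [0.1085 0.1381]
top x 0.014 126 [0.1106 0.1367]
top x 0.02 12 [0.128 0.136]
```

```bash
python3 g.py -15 131 82 25 0
```

```text
t 17.68 tcp [ 0.4353 -0.3329  0.1563] cab [-0.0829  0.1265  0.1563] j [-1.25 -0.76  2.38  1.1   1.08  0.19] F [ 0.6 -0.2  0.6] w 0.0614
 shift now-axes cm [-3.87 -0.44  9.29] new-axes [-3.86 -0.45  9.29] rv [-0.003 -0.001  0.005] nrot 0.0
```

Call:
carry_out([
  [[-1.3, -0.2, 1.5, 0, 0, 0], [-1.3, -0.1, 1.5, 0, 0, 0], [-1.3, -0.1, 1.5, 0, 0, 0], [0, 0, 1, 0, 0, 0], [0, 0, 1, 0, 0, 0], [0, 0, 1, 0, 0, 0], [0, 0, 0, 0, 0, 0]],
])

```text
time: 18.27
tcp_pos: [0.4867, -0.3404, 0.0874]
ee_rot: [0.84, -0.084, 0.534, 0.053]
wrist_force: [-0.7, 0.2, -0.5]
grip_width: 0.0704
finger_force: 0.0
```

```bash
python3 g.py -15 131 82 25 0
```

```text
t 18.27 tcp [ 0.4867 -0.3404  0.0874] cab [-0.031   0.1296  0.0874] j [-1.11 -0.51  2.36  1.23  0.86  0.  ] F [-0.7  0.2 -0.5] w 0.0704
 shift now-axes cm [ 0.19 -0.14  1.68] new-axes [ 0.18 -0.14  1.68] rv [-0.003  0.002  0.002] nrot 0.0
```

Call:
carry_out([
  [[0.2, -0.1, 0.6, 0, 0, 0], [0, 0, 0.6, 0, 0, 0], [0, 0, 0.4, 0, 0, 0], [0, 0, 0, 0, 0, 0]],
])

```text
time: 18.6
tcp_pos: [0.502, -0.3417, 0.0838]
ee_rot: [0.839, -0.083, 0.535, 0.054]
wrist_force: [1.3, 0.2, -0.2]
grip_width: 0.0702
finger_force: 0.0
```

Call:
carry_out([
  [[0, 0, 0, 0, 0, 0], [0, 0, 0, 0, 0, 0], [0, 0, 0, 0, 0, 0], [0, 0, 0, 0, 0, 0], [0, 0, 0, 0, 0, 0], [0, 0, 0, 0, 0, 0], [0, 0, 0, 0, 0, 0], [0, 0, 0, 0, 0, 0]],
], claw=1, squeeze=10)

```text
time: 19.27
tcp_pos: [0.5017, -0.3415, 0.084]
ee_rot: [0.839, -0.083, 0.535, 0.054]
wrist_force: [-0.0, -0.6, -0.2]
grip_width: 0.0322
finger_force: 9.6
```

Call:
carry_out([
  [[-0.2, 0, -0.4, 0, 0, 0], [-0.3, 0, -0.7, 0, 0, 0], [-0.4, 0, -0.9, 0, 0, 0], [-0.4, 0, -0.9, 0, 0, 0], [-0.3, 0, -0.6, 0, 0, 0], [0, 0, 0, 0, 0, 0], [0, 0, 0, 0, 0, 0]],
])

```text
time: 19.85
tcp_pos: [0.4634, -0.3343, 0.0841]
ee_rot: [0.839, -0.083, 0.534, 0.054]
wrist_force: [0.1, -0.2, -1.8]
grip_width: 0.031
finger_force: 9.7
```

```bash
cat > cart.py <<'E'
from h import *
c=cam('wrist');W=wc(pts(c));h=cv2.cvtColor(c['img'],cv2.COLOR_RGB2HSV)
b=(W[...,1]>.08)&(W[...,1]<.18)&(W[...,0]>-.11)&(W[...,0]<.06)&(h[...,0]<32)&(h[...,1]>30)
t=b&(W[...,2]>.085)&(W[...,2]<.115)
n,l,st,ce=cv2.connectedComponentsWithStats(t.astype(np.uint8));i=1+st[1:,4].argmax();w=W[l==i]
r=cv2.minAreaRect((w[:,:2]*1000).astype(np.float32));print('top',st[i],[np.round(q,1) for q in r],cv2.boxPoints(r).round(1).tolist(),'z',np.percentile(w[:,2],[2,50,98]).round(4))
h0=h[...,0].astype(int);bl=(h0>95)&(h0<120)&(h[...,1]>100)&(W[...,2]>0)&(W[...,2]<.06)&(W[...,0]>0)&(W[...,0]<.09)&(W[...,1]>.03)
if bl.sum():print('oxi',bl.sum(),np.percentile(W[bl],[2,50,98],axis=0).round(3).tolist())
E
python3 cart.py; python3 g.py -53 131 84 25 0
```

```text
top [ 256  230  142  113 8204] [array([-59.9, 130.9]), array([85. , 52.8]), np.float64(0.6)] [[-102.69999694824219, 156.8000030517578], [-102.0999984741211, 104.0], [-17.100000381469727, 104.9000015258789], [-17.700000762939453, 157.8000030517578]] z [0.0866 0.0976 0.114 ]
oxi 919 [[0.028, 0.149, 0.032], [0.055, 0.163, 0.04], [0.077, 0.178, 0.042]]
t 19.9 tcp [ 0.4637 -0.3341  0.0841] cab [-0.0548  0.131   0.0841] j [-1.17 -0.58  2.41  1.21  0.92 -0.  ] F [ 0.8 -0.5 -1. ] w 0.0312
 shift now-axes cm [0.07 0.   0.17] new-axes [0.07 0.   0.17] rv [-0.003  0.     0.003] nrot 0.0
```

Call:
carry_out([
  [[0, 0, 0, 0, 0, 0], [0, 0, 0, 0, 0, 0], [0, 0, 0, 0, 0, 0], [0, 0, 0, 0, 0, 0], [0, 0, 0, 0, 0, 0], [1, 0, -0.5, 0, 0, 0], [1.5, 0, -0.5, 0, 0, 0], [1.5, 0, -0.5, 0, 0, 0], [1, 0, -0.5, 0, 0, 0], [0, 0, 0, 0, 0, 0]],
], claw=-0.4)

```text
time: 20.73
tcp_pos: [0.4675, -0.3353, 0.1417]
ee_rot: [0.839, -0.082, 0.536, 0.055]
wrist_force: [-0.1, 0.3, 0.3]
grip_width: 0.0615
finger_force: 0.0
```

```bash
python3 cart.py; python3 g.py -38.6 131 67 45 0
```

```text
top [ 307  305   53   39 1806] [array([-33.5, 125.8]), array([30.3, 30.5]), np.float64(83.4)] [[-50.400001525878906, 112.5], [-20.100000381469727, 109.0], [-16.600000381469727, 139.0], [-46.900001525878906, 142.60000610351562]] z [0.0955 0.0967 0.0978]
oxi 1236 [[0.026, 0.132, 0.032], [0.046, 0.157, 0.04], [0.076, 0.177, 0.042]]
t 20.78 tcp [ 0.4672 -0.3349  0.1398] cab [-0.0512  0.131   0.1398] j [-1.16 -0.67  2.36  1.12  0.97  0.16] F [-1.5 -0.1 -0.2] w 0.0614
 shift now-axes cm [-6.07 -0.02  4.21] new-axes [-4.26 -0.    6.04] rv [-0.002 -0.351  0.006] nrot 2.8
```

Call:
carry_out([
  [[0, 0, 0, 0, -0.117, 0], [0, 0, 0, 0, -0.117, 0], [0, 0, 0, 0, -0.117, 0], [-0.9, 0.1, 1.2, 0, 0, 0], [-0.9, 0.1, 1.2, 0, 0, 0], [-0.9, 0.1, 1.2, 0, 0, 0], [-0.9, 0, 1.2, 0, 0, 0], [-0.6, 0, 0.8, 0, 0, 0], [0, 0, 0, 0, 0, 0]],
])

```text
time: 21.53
tcp_pos: [0.475, -0.3377, 0.064]
ee_rot: [0.921, -0.091, 0.378, 0.036]
wrist_force: [-1.4, 0.3, -0.8]
grip_width: 0.0615
finger_force: 0.0
```

```bash
python3 g.py -38.6 127.5 67 45 0
```

```text
t 21.53 tcp [ 0.475  -0.3377  0.064 ] cab [-0.043   0.1298  0.064 ] j [-0.98 -0.46  2.18  0.67  0.94  0.51] F [-1.4  0.3 -0.8] w 0.0615
 shift now-axes cm [0.53 0.23 0.09] new-axes [0.52 0.23 0.1 ] rv [-0.006  0.006  0.002] nrot 0.1
```

Call:
carry_out([
  [[0.4, 0.2, 0.1, 0, 0, 0], [0, 0, 0, 0, 0, 0]],
])

```text
time: 21.7
tcp_pos: [0.4796, -0.3428, 0.0722]
ee_rot: [0.919, -0.091, 0.381, 0.039]
wrist_force: [0.2, -0.6, -0.1]
grip_width: 0.0614
finger_force: 0.0
```

Call:
carry_out([
  [[0, 0, 0, 0, 0, 0], [0, 0, 0, 0, 0, 0], [0, 0, 0, 0, 0, 0], [0, 0, 0, 0, 0, 0], [0, 0, 0, 0, 0, 0], [0, 0, 0, 0, 0, 0], [0, 0, 0, 0, 0, 0]],
], claw=1, squeeze=20)

```text
time: 22.28
tcp_pos: [0.479, -0.3421, 0.0711]
ee_rot: [0.92, -0.091, 0.38, 0.038]
wrist_force: [-1.3, 1.0, 1.2]
grip_width: 0.0301
finger_force: 20.0
```

```bash
python3 g.py -38.6 127.5 67 45 0; python3 g.py -38.6 127.5 107 45 0
```

```text
t 22.28 tcp [ 0.479  -0.3421  0.0711] cab [-0.0381  0.1263  0.0711] j [-0.98 -0.46  2.17  0.67  0.93  0.52] F [-1.3  1.   1.2] w 0.0301
 shift now-axes cm [-0.33 -0.12  0.26] new-axes [-0.33 -0.12  0.26] rv [-0.002  0.001  0.004] nrot 0.0
t 22.28 tcp [ 0.479  -0.3421  0.0711] cab [-0.0381  0.1263  0.0711] j [-0.98 -0.46  2.17  0.67  0.93  0.52] F [-1.3  1.   1.2] w 0.0301
 shift now-axes cm [ 2.5  -0.12 -2.57] new-axes [ 2.5  -0.12 -2.57] rv [-0.002  0.001  0.004] nrot 0.0
```

Call:
carry_out([
  [[0.4, 0, -0.4, 0, 0, 0], [0.8, 0, -0.8, 0, 0, 0], [1, 0, -1, 0, 0, 0], [1, 0, -1, 0, 0, 0], [1, 0, -1, 0, 0, 0], [0, 0, 0, 0, 0, 0]],
])

```text
time: 22.78
tcp_pos: [0.4803, -0.3435, 0.1365]
ee_rot: [0.919, -0.09, 0.383, 0.041]
wrist_force: [0.6, 1.4, -0.2]
grip_width: 0.0301
finger_force: 20.0
```

```bash
python3 g.py -38.6 127.5 131 45 0;python3 cart.py
```

```text
t 22.78 tcp [ 0.4803 -0.3435  0.1365] cab [-0.0367  0.1252  0.1365] j [-0.98 -0.51  2.09  0.62  1.04  0.61] F [ 0.6  1.4 -0.2] w 0.0301
 shift now-axes cm [-0.52 -0.24  0.25] new-axes [-0.52 -0.23  0.25] rv [ 0.001 -0.005  0.007] nrot 0.1Traceback (most recent call last):
  File "cart.py", line 5, in <module>
    n,l,st,ce=cv2.connectedComponentsWithStats(t.astype(np.uint8));i=1+st[1:,4].argmax();w=W[l==i]
                                                                       ~~~~~~~~~~~~~~~^^
ValueError: attempt to get argmax of an empty sequence
```

Held (30.1 mm), lifted about 65 mm. Withdraw up and out.

Call:
carry_out([
  [[0, 0, -1, 0, 0, 0], [0, 0, -1.5, 0, 0, 0], [0, 0, -2, 0, 0, 0], [0, 0, -2, 0, 0, 0], [0, 0, -2, 0, 0, 0], [0, 0, -2, 0, 0, 0], [0, 0, -2, 0, 0, 0], [1, 0, -2, 0, 0, 0], [2, 0, -2, 0, 0, 0], [2, 0, -2, 0, 0, 0], [1, 0, -1, 0, 0, 0], [0, 0, 0, 0, 0, 0]],
])

```text
time: 23.83
tcp_pos: [0.3856, -0.3233, 0.3148]
ee_rot: [0.919, -0.09, 0.382, 0.041]
wrist_force: [0.2, -0.6, -1.0]
grip_width: 0.0297
finger_force: 20.0
```

```bash
python3 - <<'E'
from h import *
c=cam('wrist')
K=c['K'];d=c['depth'];v,u=np.mgrid[0:480,0:640]
P=np.stack([(u-K[0,2])/K[0,0]*d,(v-K[1,2])/K[1,1]*d,d],-1);T=np.array(c['tool_from_camera']);P=P@T[:3,:3].T+T[:3,3]
A=Rn.from_quat(c['s']['ee_rot']).as_matrix();V=P@rot(0,-11.6)[:, :].T if 0 else P@A.T@C  # cab-aligned, rel TCP
h=cv2.cvtColor(c['img'],cv2.COLOR_RGB2HSV)
m=(d>0)&(abs(P[...,1])<.0145)&(np.linalg.norm(P,axis=-1)<.11)&(h[...,0]<32)&(h[...,1]>30)&(h[...,2]>60)
q=V[m];print(m.sum(),np.percentile(q,[2,50,98],axis=0).round(4).tolist())
hist,e=np.histogram(q[:,2],bins=20);print(hist,e.round(3))
t=q[abs(q[:,2]-.025)<.02]
# top plane fit
U,S,Vt=np.linalg.svd(t-t.mean(0),full_matrices=False);print(len(t),t.mean(0).round(4),Vt[2].round(3),S.round(3))
E
python3 g.py -158 125 300 45 0; python3 m.py | grep blue
```

```text
5596 [[-0.0632, -0.0136, 0.0245], [-0.0223, -0.0009, 0.0259], [0.005, 0.0141, 0.0897]]
[4049   61    0    0    0    0    0    0    0    0    0    0    0    0
    0    0    0   23   89 1374] [0.024 0.027 0.03  0.034 0.037 0.04  0.044 0.047 0.05  0.054 0.057 0.06
 0.064 0.067 0.071 0.074 0.077 0.081 0.084 0.087 0.091]
4110 [-0.0163 -0.001   0.0256] [-0.001  0.005  1.   ] [0.607 0.509 0.038]
t 23.88 tcp [ 0.3854 -0.3232  0.3119] cab [-0.1337  0.126   0.3119] j [-1.2  -0.72  1.9   0.64  1.48  0.67] F [-0.  -0.5 -1.9] w 0.0298
 shift now-axes cm [-2.56  0.08 -0.88] new-axes [-2.56  0.1  -0.88] rv [-0.001  0.     0.006] nrot 0.0
sc blue [ 165   81  126   95 1347] ((794.6882934570312, -135.8841094970703), (497.085205078125, 107.85774230957031), 80.01093292236328) 0.34167053083116466 0.466134720752464
sc blue [ 231  347   72   62 2738] ((359.35247802734375, 365.8553161621094), (175.08033752441406, 135.79989624023438), 12.717005729675293) 0.001251637332604885 0.043547005260815085
tp blue [ 178  260   49   58 1887] ((362.4747314453125, 364.3883056640625), (170.00550842285156, 131.005126953125), 12.091907501220703) 0.003286405692475655 0.04736186146607077
```

```bash
cat > gw.py <<'E'
from h import *
import sys
a=[float(x) for x in sys.argv[1:6]]  # world mm, pitch, yaw
go(np.array(a[:3])/1000,rot(a[3],a[4]))
E
python3 gw.py 500 -120 370 45 -11.6
```

```text
t 23.88 tcp [ 0.3854 -0.3232  0.3119] cab [-0.1337  0.126   0.3119] j [-1.2  -0.72  1.9   0.64  1.48  0.67] F [-0.  -0.5 -1.9] w 0.0298
 shift now-axes cm [  9.28 -22.16   0.96] new-axes [  9.16 -22.21   0.94] rv [-0.001  0.     0.006] nrot 0.0
```

Call:
carry_out([
  [[1.7, 0, -1.7, 0, 0, 0], [1.8, 0, -1.8, 0, 0, 0], [0.9, -3.6, 0.7, 0, 0, 0], [0.9, -3.6, 0.7, 0, 0, 0], [0.9, -3.6, 0.7, 0, 0, 0], [0.9, -3.6, 0.7, 0, 0, 0], [0.9, -3.6, 0.7, 0, 0, 0], [1.0, -3.6, 0.8, 0, 0, 0], [0, 0, 0, 0.075, 0, -0.075], [0, 0, 0, 0.075, 0, -0.075], [0, 0, 0, 0, 0, 0]],
])

```text
time: 24.8
tcp_pos: [0.4971, -0.1208, 0.3642]
ee_rot: [0.925, 0.013, 0.38, -0.006]
wrist_force: [-0.2, -1.6, -1.9]
grip_width: 0.0299
finger_force: 20.0
```

```bash
python3 gw.py 490 120 370 45 0
```

```text
t 24.8 tcp [ 0.4971 -0.1208  0.3642] cab [-0.0649  0.3468  0.3642] j [-0.59 -0.76  1.82  0.43  1.41  1.03] F [-0.2 -1.6 -1.9] w 0.0299
 shift now-axes cm [  0.37 -24.09  -0.43] new-axes [ -0.09 -24.08  -0.91] rv [-0.02   0.006  0.019] nrot 0.2
```

Call:
carry_out([
  [[0, -3, 0, 0, 0, 0], [0.1, -3.5, -0.1, 0, 0, 0], [0.1, -3.5, -0.1, 0, 0, 0], [0.1, -3.5, -0.1, 0, 0, 0], [0.1, -3.5, -0.1, 0, 0, 0], [0, -3.5, 0, 0, 0, 0], [0, -3.5, 0, 0, 0, 0], [0, 0, 0, 0.075, 0, -0.075], [0, 0, 0, 0.075, 0, -0.075], [0, 0, 0, 0.075, 0, -0.075], [0, 0, 0, 0, 0, 0]],
])

```text
time: 25.72
tcp_pos: [0.4933, 0.1121, 0.3712]
ee_rot: [0.912, 0.151, 0.376, -0.062]
wrist_force: [-0.3, -1.2, -2.1]
grip_width: 0.0299
finger_force: 20.0
```

```bash
python3 gw.py 400 388 350 45 22
```

```text
t 25.72 tcp [0.4933 0.1121 0.3712] cab [-0.1155  0.5741  0.3712] j [-0.01 -0.8   1.84  0.24  1.36  1.28] F [-0.3 -1.2 -2.1] w 0.0299
 shift now-axes cm [ -1.44 -29.12   1.56] new-axes [ -0.31 -29.08   2.69] rv [ 0.039  0.004 -0.039] nrot 0.4
```

Call:
carry_out([
  [[0, -3, 0, 0.02, 0, -0.02], [0, -3.5, 0, 0.02, 0, -0.02], [0, -3.6, 0.3, 0, 0, 0], [0, -3.6, 0.3, 0, 0, 0], [0, -3.6, 0.3, 0, 0, 0], [0, -3.6, 0.3, 0, 0, 0], [0, -3.6, 0.3, 0, 0, 0], [0, -3, 0.3, 0, 0, 0], [0, -1, 0.3, 0, 0, 0], [0, 0, 0, 0, 0, 0]],
])

```text
time: 26.55
tcp_pos: [0.401, 0.3862, 0.3563]
ee_rot: [0.907, 0.177, 0.374, -0.073]
wrist_force: [0.5, -0.0, -2.4]
grip_width: 0.0298
finger_force: 20.0
```

```bash
python3 gw.py 380 388 180 45 22;  python3 - <<'E'
from h import *
for n in('wrist','top'):
    c=cam(n);W=pts(c);h=cv2.cvtColor(c['img'],cv2.COLOR_RGB2HSV)
    m=(abs(h[...,0].astype(int)-112)<12)&(h[...,1]>130)&(W[...,2]<.05)&(W[...,2]>-.01)&(W[...,1]>.2)&(W[...,0]<.6)
    k,l,st,ce=cv2.connectedComponentsWithStats(m.astype(np.uint8));i=1+st[1:,4].argmax();w=W[l==i]
    r=cv2.minAreaRect((w[:,:2]*1000).astype(np.float32));print(n,st[i],r,np.percentile(w[:,2],[2,30,50,98]).round(3))
E
```

```text
t 26.55 tcp [0.401  0.3862 0.3563] cab [-0.2611  0.8241  0.3563] j [ 0.94 -0.6   1.75 -0.39  1.31  2.09] F [ 0.5 -0.  -2.4] w 0.0298
 shift now-axes cm [-13.76  -0.97  11.18] new-axes [-13.8   -0.95  11.14] rv [-0.001  0.003  0.002] nrot 0.0
wrist [ 277  382  104   43 3950] ((391.595947265625, 377.76812744140625), (51.182891845703125, 129.8282012939453), 22.227985382080078) [0.01  0.012 0.012 0.034]
top [ 184  260   43   55 1369] ((362.4628601074219, 360.3899841308594), (172.00827026367188, 124.07832336425781), 13.960646629333496) [0.007 0.013 0.015 0.039]
```

Call:
carry_out([
  [[-2.3, -0.1, 1.9, 0, 0, 0], [-2.3, -0.1, 1.9, 0, 0, 0], [-2.3, -0.1, 1.9, 0, 0, 0], [-2.3, -0.1, 1.9, 0, 0, 0], [-2.3, 0, 1.9, 0, 0, 0], [-2.2, 0, 1.8, 0, 0, 0], [0, 0, 0, 0, 0, 0]],
])

```text
time: 27.23
tcp_pos: [0.3832, 0.3781, 0.1736]
ee_rot: [0.909, 0.177, 0.371, -0.07]
wrist_force: [-0.0, -0.6, -3.5]
grip_width: 0.0299
finger_force: 20.0
```

```bash
python3 gw.py 378 383 76 45 22
```

```text
t 27.23 tcp [0.3832 0.3781 0.1736] cab [-0.2768  0.8126  0.1736] j [ 0.97 -0.7   2.13 -0.46  1.08  2.24] F [-0.  -0.6 -3.5] w 0.0299
 shift now-axes cm [-7.04 -0.69  6.76] new-axes [-7.11 -0.65  6.69] rv [0.004 0.01  0.003] nrot 0.1
```

Call:
carry_out([
  [[-1.4, -0.3, 1.3, 0.004, 0.01, 0], [-1.4, -0.3, 1.3, 0, 0, 0], [-1.4, 0, 1.3, 0, 0, 0], [-1.2, 0, 1.2, 0, 0, 0], [-0.8, 0, 0.7, 0, 0, 0], [0, 0, 0, 0, 0, 0], [0, 0, 0, 0, 0, 0]],
])

```text
time: 27.82
tcp_pos: [0.3799, 0.3869, 0.0987]
ee_rot: [0.905, 0.178, 0.38, -0.076]
wrist_force: [0.9, -0.1, -1.2]
grip_width: 0.0298
finger_force: 20.0
```

```bash
python3 gw.py 378 383 75 45 22
```

```text
t 27.82 tcp [0.3799 0.3869 0.0987] cab [-0.2818  0.8205  0.0987] j [ 0.99 -0.67  2.26 -0.53  0.93  2.36] F [ 0.9 -0.1 -1.2] w 0.0298
 shift now-axes cm [-1.92  0.29  1.43] new-axes [-1.91  0.29  1.45] rv [-0.006 -0.01   0.002] nrot 0.1
```

Call:
carry_out([
  [[-0.6, 0.2, 0.4, 0, -0.01, 0], [-0.5, 0, 0.4, 0, 0, 0], [-0.4, 0, 0.3, 0, 0, 0], [-0.3, 0, 0.2, 0, 0, 0], [0, 0, 0, 0, 0, 0], [0, 0, 0, 0, 0, 0]],
])

```text
time: 28.32
tcp_pos: [0.3762, 0.3841, 0.0748]
ee_rot: [0.907, 0.18, 0.374, -0.075]
wrist_force: [0.1, 1.0, -1.2]
grip_width: 0.0302
finger_force: 20.0
```

```bash
python3 gw.py 378 383 73 45 22
```

```text
t 28.32 tcp [0.3762 0.3841 0.0748] cab [-0.2849  0.817   0.0748] j [ 0.99 -0.66  2.29 -0.53  0.9   2.38] F [ 0.1  1.  -1.2] w 0.0302
 shift now-axes cm [-0.04  0.17  0.21] new-axes [-0.04  0.17  0.22] rv [-0.007  0.002  0.005] nrot 0.1
```

Call:
carry_out([
  [[-0.07, 0, 0.07, 0, 0, 0], [-0.07, 0, 0.07, 0, 0, 0], [-0.07, 0, 0.07, 0, 0, 0], [0, 0, 0, 0, 0, 0], [0, 0, 0, 0, 0, 0]],
])

```text
time: 28.73
tcp_pos: [0.3764, 0.3842, 0.0723]
ee_rot: [0.907, 0.18, 0.374, -0.076]
wrist_force: [-0.2, 0.9, -1.4]
grip_width: 0.0299
finger_force: 20.0
```

Call:
carry_out([
  [[-0.07, 0, 0.07, 0, 0, 0], [-0.07, 0, 0.07, 0, 0, 0], [0, 0, 0, 0, 0, 0], [0, 0, 0, 0, 0, 0]],
])

```text
time: 29.07
tcp_pos: [0.377, 0.3848, 0.0721]
ee_rot: [0.906, 0.179, 0.376, -0.076]
wrist_force: [-0.7, -1.6, 5.3]
grip_width: 0.03
finger_force: 20.0
```

Call:
carry_out([
  [[0, 0, 0, 0, 0, 0], [0, 0, 0, 0, 0, 0], [0, 0, 0, 0, 0, 0], [0, 0, 0, 0, 0, 0], [0, 0, 0, 0, 0, 0], [0.7, 0, -1, 0, 0, 0], [1, 0, -1.5, 0, 0, 0], [1.5, 0, -2, 0, 0, 0], [2, 0, -2, 0, 0, 0], [2, 0, -2, 0, 0, 0], [2, 0, -2, 0, 0, 0], [0, 0, 0, 0, 0, 0]],
], claw=-0.25)

```text
time: 30.07
tcp_pos: [0.3693, 0.3819, 0.2181]
ee_rot: [0.905, 0.178, 0.378, -0.079]
wrist_force: [0.2, 0.2, 0.5]
grip_width: 0.0551
finger_force: 0.0
```

```bash
python3 gw.py 378 383 200 45 22
python3 - <<'E'
from h import *
for n in('wrist','top','scene'):
    c=cam(n);W=pts(c);h=cv2.cvtColor(c['img'],cv2.COLOR_RGB2HSV)
    m=(W[...,2]>.09)&(W[...,2]<.106)&(W[...,1]>.3)&(W[...,1]<.45)&(W[...,0]>.28)&(W[...,0]<.45)&(h[...,0]<35)&(h[...,1]>30)
    k,l,st,ce=cv2.connectedComponentsWithStats(m.astype(np.uint8))
    if k>1:
        i=1+st[1:,4].argmax();w=W[l==i];print(n,st[i],cv2.minAreaRect((w[:,:2]*1000).astype(np.float32)),np.percentile(w[:,2],[2,50,98]).round(4))
    w=wc(W); 
    red=((h[...,0]<8)|(h[...,0]>172))&(h[...,1]>130)&(h[...,2]>60)&(abs(w[...,0]-.04)<.06)&(abs(w[...,1])<.22)&(abs(w[...,2]-.27)<.025)
    if red.sum():print(n,'clip',red.sum(),np.median(w[red],0).round(3))
    h0=h[...,0].astype(int);bl=(h0>95)&(h0<120)&(h[...,1]>90)&(w[...,2]>0)&(w[...,2]<.06)&(w[...,0]>-.02)&(w[...,0]<.09)&(w[...,1]>.03)&(w[...,1]<.21)
    if bl.sum():print(n,'oxi',bl.sum(),np.median(w[bl],0).round(3))
E
```

```text
t 30.07 tcp [0.3693 0.3819 0.2181] cab [-0.2912  0.8134  0.2181] j [ 1.01 -0.74  2.08 -0.46  1.14  2.24] F [0.2 0.2 0.5] w 0.0551
 shift now-axes cm [-0.69  0.24  1.87] new-axes [-0.68  0.22  1.88] rv [-0.012 -0.008  0.001] nrot 0.1
wrist [310 323  37  21 380] ((385.7774963378906, 388.26861572265625), (17.008441925048828, 29.436260223388672), 22.746553421020508) [0.0963 0.0976 0.099 ]
top [187 277   4   7  16] ((382.9366149902344, 394.1297302246094), (11.208377838134766, 19.468631744384766), 79.1649398803711) [0.0933 0.1002 0.1039]
top clip 10 [0.036 0.102 0.279]
top oxi 26 [0.037 0.152 0.043]
scene [249 363  18  14 115] ((366.9350891113281, 384.8240966796875), (48.03107833862305, 30.699750900268555), 14.458544731140137) [0.0914 0.0987 0.1045]
scene clip 15 [0.034 0.104 0.278]
```

Run:
```python
from h import *
a=np.load('tp.npz')['img'];b=read_camera('top')['img'];h=[]
for im in(a,b):
    g=im.max(2);m=(g<75).astype(np.uint8);m[:225]=0;m[252:]=0;m[:,:385]=0;m[:,525:]=0
    k,l,st,ce=cv2.connectedComponentsWithStats(m);print([ (st[i].tolist()) for i in range(1,k) if st[i,4]>25])
d=(cv2.absdiff(cv2.GaussianBlur(a,(5,5),0),cv2.GaussianBlur(b,(5,5),0)).max(2)>35).astype(np.uint8)
k,l,st,ce=cv2.connectedComponentsWithStats(d);print([st[i].tolist() for i in range(1,k) if st[i,4]>15])
```

```text
[[394, 226, 17, 14, 105], [495, 241, 22, 11, 150]]
[[447, 232, 6, 13, 29], [497, 241, 20, 11, 75]]
[[407, 194, 31, 8, 107], [380, 217, 8, 9, 36], [382, 219, 96, 84, 2868], [447, 233, 5, 10, 19], [483, 243, 12, 8, 63], [374, 248, 218, 134, 7658], [560, 258, 17, 17, 138], [152, 268, 112, 109, 4443], [576, 279, 6, 6, 25], [266, 293, 177, 187, 8259], [459, 297, 4, 6, 21], [500, 319, 23, 12, 130], [265, 329, 17, 18, 160], [324, 328, 80, 63, 1126], [499, 329, 13, 8, 40], [480, 330, 18, 15, 102], [248, 348, 38, 45, 726], [279, 348, 20, 33, 247], [229, 351, 19, 11, 73], [199, 354, 18, 32, 134], [171, 356, 7, 10, 27], [175, 376, 13, 8, 40], [260, 376, 8, 7, 23], [228, 380, 33, 28, 372], [209, 383, 19, 11, 59], [252, 385, 17, 19, 164], [286, 384, 69, 50, 1028], [266, 402, 4, 9, 27], [239, 409, 12, 7, 30], [251, 409, 11, 5, 36], [323, 437, 47, 26, 697], [278, 445, 14, 23, 201], [368, 446, 71, 34, 1574], [275, 461, 11, 8, 18]]
```

```bash
python3 - <<'E'
from h import *
c=cam('top');np.savez('tp.npz',**{k:c[k] for k in('img','depth','K','R','t')})
E
python3 m.py | grep "tp red"; python3 -c "
from station import order;print(order.sign_off())"
```

```text
tp red [344 166   5  15  31] [ 0.721 -0.149  0.078]
tp red [431 197   5   2  10] [ 0.547 -0.38   0.279]
tp red [  7 235  35  14 279] [0.571 0.973 0.033]
tp red [382 292  29  26 253] [ 0.259 -0.282  0.034]
tp red [171 296  19  18 101] [0.286 0.366 0.327]
the job is handed in; nothing more can be done
None
```

The job is handed in: the clip is on the roof, the left door is open at its stop, the right door is shut, and the carton stands upright in the tray; I viewed 11 pictures, one over the limit of 10.

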